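# Change over the jars on the polishing mill

### The arm

A 6-joint arm with a two-finger parallel gripper is mounted at the origin on the work surface. World frame = base frame: x ahead of the robot, y to its left, z up, the work surface at z = 0. Lengths are in m, angles in rad, forces in N, time in s.
With the tool pointing down it reaches from about 0.3 to 0.775 m from the base axis. Payload 14.6 kg.
Tool frame: the origin (TCP) lies on the centre line of the jaws, within the pads' length; the fingertips stand 19 mm ahead of it and the grasp point (between the pads) is the TCP; z points along the fingers, y is the line along which they close (so a half turn about z gives the same grasp; the last joint's range is limited). The gripper opens to 94 mm and grips with 3 to 60 N. Pads are 16 mm wide; open, the fingers measure 119 mm over their backs; the gripper's body (75 mm by 177 mm) begins 78 mm behind the grasp point.
Start: joints at [-1.326, 0.3, 1.521, -0, 1.321, -0.067], TCP at [0.169, -0.523, 0.224] pointing down, gripper open.
Joint ranges: [-3.03, 3.03], [-0.79, 2.21], [0.23, 2.52], [-1.04, 4.18], [0, 3.07], [-2.55, 2.55]. Speed limits (rad/s): [2.22, 2.22, 2.57, 3.14, 3.14, 3.14].

### API

Orientations are given as [roll, pitch, yaw] about the fixed x, y, z axes, in that order (R = Rz(yaw) Ry(pitch) Rx(roll)).
In Python, from station import get_obs, camera, workorder gives the robot as it stands.
- The arm moves only by the tool play_rows, never from a script. Its argument "motion" is a list that holds one entry, the list of rows, each a list of 7 numbers: the shift along the tool's x, y, z as a fraction of full scale, then the turn, a rotation vector about the tool's x, y, z as a fraction of full scale, then the opening, from -1 (shut) to 1 (fully open). In form: [[[x, y, z, ax, ay, az, grip], ...]]. A call has 1 to 10 rows; each row is the pose to reach, as a shift and turn from the pose commanded when the call began, along the tool's axes at that moment, turning the shorter way round; what a row does not reach only later rows make up. Full scale, the value 1, is 0.25 m for a shift and 2 pi rad for a turn. A row lasts 1/10 s, in which the tool goes at most 50 mm and 8.59 degrees, less where a joint would pass 70% of its speed; a pose out of reach is approached as far as the arm can. A call with a number of a shift or a turn outside -1 to 1 is refused whole. A call with a gripper value outside its range is refused whole. The fingers move at their own pace and stop on an object; "grip_force" is the grip in N (left out, the last holds). Time passes only in rows, so rows that repeat a pose let the fingers close. It gives the time, the measured TCP pose, the force, the opening and the grip force at its end, in the units of the state.
- get_obs(): the state, without advancing time (a new reading comes with each control period).
- camera(name): name is "side" or "top" or "wrist"; returns a dict with "frame" (420x560x3 uint8, red, green, blue), "z_map" (420x560 float32, m along the optical axis (not along the pixel's ray), 0 where there is no reading), "camera_matrix" (3x3 intrinsics, pixels), "D" ([k1, k2, p1, p2, k3] as OpenCV has them; the pictures are not rectified), "T" (4x4, takes a point from camera to world coordinates); the wrist camera has in their place "T_tool_cam" (4x4, takes a point from camera to tool coordinates, whose origin is the TCP and whose axes are the flange's). Camera axes: x right, y up, looking along -z (the intrinsics and any distortion apply to the point x, -y, -z); pixel columns grow to the right and rows downward; lengths in m; the calibration is good to about 2 mm. A picture is of the moment at which its call begins: read the wrist's pose just before it.
- workorder.hand_in(): hands the job in; it is judged then, once.
The state is a dict: "time_s": time; "qpos": joint angles; "joint_vel": joint speeds; "tau": joint torques, N m; "ee_pos": TCP position; "eef_rot": TCP orientation; "force": force on the tool from outside, world axes, zero at the start; "moment": the same for the moment, N m; "grip_width": finger opening in m; "grip_force": force on a finger pad.
Only numpy, scipy, OpenCV 4.12 (cv2) and the standard library are available. Lean on these libraries where they do the work, as an engineer would, in place of code of your own. Each camera call takes 0.05 s, during which the arm holds its last target. There are 200 camera calls.

### The job

The jar mill on the jeweller's bench has finished its run: take the finished jar off the rollers and stand it upright in the steel tray. Then load every fresh jar standing on the bench: slip a black rubber drive ring over its lid neck, fully down on the shoulder, and lay the jar gently, without dropping it, on its side along the mill, resting between the two rollers on its foot band and ring. Only when all of them are loaded and the finished jar is in the tray, push the mill's toggle switch over to on, away from the robot; leave the other things on the bench where they are.

Things in the scene. Friction and masses are not known exactly. Their poses are not given: they have to be found in the camera images.
- jar1: fresh mill jar, 84 mm tall, upright on the bench: white body 56 mm across, black rubber foot band (60 mm across, z 0 to 12), shoulder at z = 64, above it the bare steel lid neck, 44 mm across, z 64 to 84, top 4 mm bevelled. Origin: centre of its underside, z axis along the jar to the lid. 0.25 to 0.4 kg. Fresh jars are all alike; two or three are there
- jar1_seat (a point): point on jar1's axis 73 mm above its underside: where the centre of a ring is when the ring is fully down on the shoulder
- ring1: black rubber drive ring, rigid, 60 mm outside, 47 mm hole (1.5 mm clearance all round on a jar's lid neck), 18 mm high, lying flat on the bench; origin at its centre (9 mm above the bench), z along its axis. Any ring fits any jar; a ring may be left over
- jar2: fresh mill jar, 84 mm tall, upright on the bench: white body 56 mm across, black rubber foot band (60 mm across, z 0 to 12), shoulder at z = 64, above it the bare steel lid neck, 44 mm across, z 64 to 84, top 4 mm bevelled. Origin: centre of its underside, z axis along the jar to the lid. 0.25 to 0.4 kg. Fresh jars are all alike; two or three are there
- jar2_seat (a point): point on jar2's axis 73 mm above its underside: where the centre of a ring is when the ring is fully down on the shoulder
- ring2: black rubber drive ring, rigid, 60 mm outside, 47 mm hole (1.5 mm clearance all round on a jar's lid neck), 18 mm high, lying flat on the bench; origin at its centre (9 mm above the bench), z along its axis. Any ring fits any jar; a ring may be left over
- jar3: fresh mill jar, 84 mm tall, upright on the bench: white body 56 mm across, black rubber foot band (60 mm across, z 0 to 12), shoulder at z = 64, above it the bare steel lid neck, 44 mm across, z 64 to 84, top 4 mm bevelled. Origin: centre of its underside, z axis along the jar to the lid. 0.25 to 0.4 kg. Fresh jars are all alike; two or three are there
- jar3_seat (a point): point on jar3's axis 73 mm above its underside: where the centre of a ring is when the ring is fully down on the shoulder
- ring3: black rubber drive ring, rigid, 60 mm outside, 47 mm hole (1.5 mm clearance all round on a jar's lid neck), 18 mm high, lying flat on the bench; origin at its centre (9 mm above the bench), z along its axis. Any ring fits any jar; a ring may be left over
- finished_jar: the finished jar: same size and shape as a fresh jar (84 mm long, body 56 mm) with its drive ring already on (60 mm across, z 64 to 82; it does not come off); at the start it lies on the mill's rollers, lid end towards the mill's +y. Origin: centre of its foot face, z axis along the jar towards the lid. About 0.33 kg
- mill: roller jar mill, fixed: grey base 150 (x) by 380 mm (y, from -185 to +195), deck at z = 60. Two free-turning steel rollers, 22 mm across, along its y axis at x = -26.4 and +26.4, z = 82, between two bearing plates (96 mm wide, top z = 100) with inner faces at y = -115 and +185. Toggle switch on the deck at the -y end. Origin: centre of the underside; +x away from the robot; may be yawed a little
- bed (a point): middle of the roller bed, on the axis of a lying jar (113.4 mm above the mill's underside, 35 mm to +y of its centre), frame parallel to the mill's. A jar resting on both rollers by foot band and ring has its axis along this y axis, at x = 0, z = 0, its top at z = 30; the bed is clear from y = -150 to +150 mm, room for three jars in a row
- switch (a joint): the mill's toggle switch: 0 = off (lever leans to the mill's -x, towards the robot), 1.0 = on (leans to +x, away from the robot). It pivots about the mill's y axis at 82 mm above the mill's underside, 155 mm from the mill's centre towards -y, moves with less than 3 N and stays where it is left
- switch_tip (a point): centre of the black ball, 26 mm across, at the end of the 45 mm switch lever
- tray: shallow steel tray, fixed on the bench, 130 mm (x) by 170 mm (y), walls 3 mm thick and 14 mm high, inner floor 3 mm above the bench; origin: centre of the underside
- pliers: red-handled pliers lying on the bench, 125 mm long along its x axis, 14 mm high; to be left alone
- file: flat file with wooden handle, 210 mm long along its x axis, 20 mm high; to be left alone
- loupe: black eye loupe, 40 mm across, 30 mm high; to be left alone
- compound_bar: reddish bar of polishing compound, 75 x 35 x 22 mm; to be left alone
- dish: small white ceramic dish, 72 mm across, 20 mm high; to be left alone
- hammer: hammer with wooden handle, 260 mm long; to be left alone
Not all that is in view belongs to the job. What is shaped like the ring1 but orange is not meant. Leave any blue look-alike of the ring3 alone.

How it is judged:
On the way, in this order (a step that is already met when the one before it is completed fails the run):
1. the finished jar stands in the tray and every fresh jar lies on the rollers with a ring on (x of finished_jar in the frame of tray between -0.06 and 0.06 m and y of finished_jar in the frame of tray between -0.08 and 0.08 m and z of finished_jar in the frame of tray between -0.002 and 0.01 m and angle between finished_jar's own z axis and vertical below 0.1 rad and linear speed of each of finished_jar, jar1, jar2, jar3 below 0.03 m/s and x of jar1 in the frame of bed between -0.008 and 0.008 m and z of jar1 in the frame of bed between -0.008 and 0.008 m and y of jar1 in the frame of bed between -0.153 and 0.153 m and y of jar1_seat in the frame of bed between -0.153 and 0.153 m and angle between the z axis of each of jar1, jar2, jar3 and the y axis of bed, either way round below 0.12 rad and ((distance between ring1 and jar1_seat below 0.006 m and angle between the z axis of ring1 and the z axis of jar1, either way round below 0.2 rad) or (distance between ring2 and jar1_seat below 0.006 m and angle between the z axis of ring2 and the z axis of jar1, either way round below 0.2 rad) or (distance between ring3 and jar1_seat below 0.006 m and angle between the z axis of ring3 and the z axis of jar1, either way round below 0.2 rad)) and x of jar2 in the frame of bed between -0.008 and 0.008 m and z of jar2 in the frame of bed between -0.008 and 0.008 m and y of jar2 in the frame of bed between -0.153 and 0.153 m and y of jar2_seat in the frame of bed between -0.153 and 0.153 m and ((distance between ring1 and jar2_seat below 0.006 m and angle between the z axis of ring1 and the z axis of jar2, either way round below 0.2 rad) or (distance between ring2 and jar2_seat below 0.006 m and angle between the z axis of ring2 and the z axis of jar2, either way round below 0.2 rad) or (distance between ring3 and jar2_seat below 0.006 m and angle between the z axis of ring3 and the z axis of jar2, either way round below 0.2 rad)) and x of jar3 in the frame of bed between -0.008 and 0.008 m and z of jar3 in the frame of bed between -0.008 and 0.008 m and y of jar3 in the frame of bed between -0.153 and 0.153 m and y of jar3_seat in the frame of bed between -0.153 and 0.153 m and ((distance between ring1 and jar3_seat below 0.006 m and angle between the z axis of ring1 and the z axis of jar3, either way round below 0.2 rad) or (distance between ring2 and jar3_seat below 0.006 m and angle between the z axis of ring2 and the z axis of jar3, either way round below 0.2 rad) or (distance between ring3 and jar3_seat below 0.006 m and angle between the z axis of ring3 and the z axis of jar3, either way round below 0.2 rad))), for 0.3 s.
2. the mill is switched on (value of joint switch above 0.85 rad), for 0.2 s.
At the end, for the whole second after the job is handed in: Finished jar upright (0.1 rad) on the tray floor; every fresh jar present has a ring on its neck (centre within 6 mm of seated) and lies at rest on both rollers, foot centre within 8 mm of the bed axis sideways and in height, parallel to it within 0.12 rad; switch above 0.85 (all of step 1 and value of joint switch above 0.85 rad); the robot touches nothing.
It fails at once if one of the other things on the bench was pushed more than 3 cm (distance of any of pliers, file, loupe, compound_bar, dish, hammer from where it was at the start of the episode above 0.03 m).
It fails at once if a jar was dropped: it fell faster than 0.5 m/s out of the fingers ((linear speed of finished_jar above 0.5 m/s and contact force between the fingers and finished_jar below 0.1 N) or (linear speed of jar1 above 0.5 m/s and contact force between the fingers and jar1 below 0.1 N) or (linear speed of jar2 above 0.5 m/s and contact force between the fingers and jar2 below 0.1 N) or (linear speed of jar3 above 0.5 m/s and contact force between the fingers and jar3 below 0.1 N)).
Of jar1, jar2, jar3 only 2 to 3 are there at a start; the rules pass over those that are not, and their reading is None.
At some moment in a run one of ring1, ring2, ring3 may be knocked a few centimetres aside while the robot is not near it.
Once in a run the grip may slacken for a moment while it holds something.
It also fails if it takes over 210 s, if anything falls off the work surface, if the arm or the gripper's body presses on something with over 40 N, if the wrist force passes 120 N, or if a joint passes its speed limit or range.

## Working session

There is one attempt and no reset: what is moved stays moved. The work goes in short steps, Python scripts to look and compute and a tool call to move; the robot and the scene stay as the last step left them, time stands still between calls to the robot, and variables do not carry over. Pictures are saved under pics/ and viewed, at most 14 in all, crops included, and the job is handed in when it is done.

Besides the shell and the picture viewer there is one more tool, called as name([rows], argument=value, ...), one row to a line, values as JSON. play_rows: Moves the arm, as the interface text tells. Its arguments: {"type":"object","properties":{"motion":{"type":"array"},"grip_force":{"type":"number"}},"required":["motion"]}

```bash
ls; mkdir -p pics
cat > h.py <<'E'
import numpy as np, cv2
from station import get_obs, camera, workorder
from scipy.spatial.transform import Rotation as R
def cam(name):
    o=get_obs(); c=camera(name)
    if name=="wrist":
        T=np.eye(4); T[:3,:3]=R.from_euler('xyz',o['eef_rot']).as_matrix(); T[:3,3]=o['ee_pos']
        c['T']=T@np.array(c['T_tool_cam'])
    return c
def cloud(c):
    z=c['z_map']; h,w=z.shape
    u,v=np.meshgrid(np.arange(w),np.arange(h))
    p=cv2.undistortPoints(np.stack([u,v],-1).reshape(-1,1,2).astype(np.float64),np.array(c['camera_matrix']),np.array(c['D'])).reshape(h,w,2)
    P=np.stack([p[...,0]*z,-p[...,1]*z,-z],-1); T=np.array(c['T'])
    W=P@T[:3,:3].T+T[:3,3]; W[z==0]=np.nan
    return W
def save(c,n): cv2.imwrite(f'pics/{n}.png',c['frame'][:,:,::-1])
E
python3 - <<'E'
from h import *
for n in ('top','side'):
    c=cam(n); save(c,n); np.savez(f'{n}.npz',W=cloud(c),f=c['frame']); print(np.round(c['T'],3).tolist(),c['D'],c['camera_matrix'])
print(get_obs())
E
```

```text
pics
[[-0.01, 0.993, -0.114, 0.414], [-1.0, -0.011, -0.002, -0.059], [-0.003, 0.114, 0.994, 1.15], [0.0, 0.0, 0.0, 1.0]] [-0.02662002  0.          0.          0.          0.        ] [[407.81224824   0.         279.46917605]
 [  0.         407.81224824 213.02216589]
 [  0.           0.           1.        ]]
[[0.969, 0.146, -0.2, 0.27], [-0.247, 0.551, -0.797, -1.119], [-0.007, 0.822, 0.57, 0.865], [0.0, 0.0, 0.0, 1.0]] [-0.02762363  0.          0.          0.          0.        ] [[474.00847093   0.         278.60626608]
 [  0.         474.00847093 210.34273815]
 [  0.           0.           1.        ]]
{'time_s': 0.1, 'qpos': array([-1.32560626e+00,  3.00417874e-01,  1.52153080e+00,  5.08670845e-06,
        1.32066254e+00, -6.65956013e-02]), 'joint_vel': array([ 6.41910460e-04, -1.80006378e-03,  4.84421261e-05,  5.08444289e-04,
        3.74725717e-04,  9.16856314e-04]), 'tau': array([-1.10483732e-03, -5.32649517e+01, -3.53286695e+01,  7.08448444e-02,
        2.35108612e-02, -8.09474659e-05]), 'ee_pos': array([ 0.16866649, -0.52327702,  0.22393678]), 'eef_rot': array([-3.14057669e+00, -7.26972449e-05,  3.11784365e-01]), 'force': array([-0.26100156, -0.51903368, -0.14607452]), 'moment': array([-0.01463412, -0.03205507, -0.00864776]), 'grip_force': 0.0, 'grip_width': 0.09386856885498655}
```

View pics/top.png

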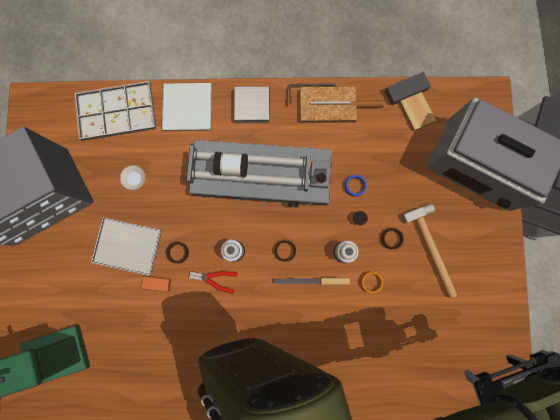

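View pics/side.png

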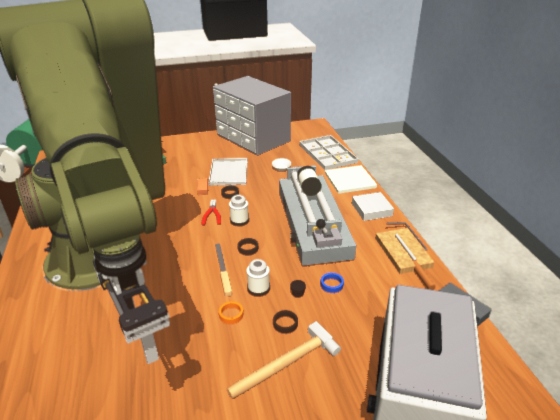

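The top view shows two fresh jars, at (232,250) and (346,251). Ring candidates:
- Black: (177,252), (285,251) and (391,238).
- Blue decoy: (355,185).
- Orange decoy: (372,282).
- Black loupe, not a ring: (360,218).

The finished jar lies at (231,165), the switch is at (320,175) and the tray at (126,246). I'll use the black rings.

Run:
```python
from h import *
d=np.load('top.npz');W=d['W'];f=d['f'].astype(int)
def reg(u,v,r): return W[v-r:v+r+1,u-r:u+r+1].reshape(-1,3),f[v-r:v+r+1,u-r:u+r+1].reshape(-1,3)
for n,(u,v) in dict(jarA=(232,250),jarB=(346,251)).items():
    p,_=reg(u,v,16); 
    m=(p[:,2]>.078); q=p[m]; c,r=cv2.minEnclosingCircle(q[:,:2].astype(np.float32)); print(n,np.round(c,4),r,np.nanmax(p[:,2]))
for n,(u,v) in dict(r1=(177,252),r2=(285,251),r3=(391,238)).items():
    p,_=reg(u,v,15); m=(p[:,2]>.013)&(p[:,2]<.022); q=p[m]; c,r=cv2.minEnclosingCircle(q[:,:2].astype(np.float32)); print(n,np.round(c,4),r,np.median(q[:,2]))
# tray
p,_=reg(126,246,45); m=(p[:,2]>.009)&(p[:,2]<.02)&(p[:,0]<.5); q=p[m]; 
m2=(q[:,1]>.2)
print('tray',cv2.minAreaRect(q[m2][:,:2].astype(np.float32)))
p=W[130:215,180:340].reshape(-1,3); m=(p[:,2]>.053)&(p[:,2]<.066); rc=cv2.minAreaRect(p[m][:,:2].astype(np.float32)); print('mill deck',rc,np.median(p[m][:,2]))
m=(p[:,2]>.125);q=p[m];print('finjar',cv2.minAreaRect(q[:,:2].astype(np.float32)),q[:,2].max(), np.median(q,0))
q=reg(320,176,14)[0]; m=q[:,2]>.105; print('switch',np.round(np.median(q[m],0),4),q[m].min(0),q[m].max(0))
for n,(u,v,r) in dict(loupe=(360,218,10),pliers=(213,282,25),comp=(155,283,16),dish=(133,177,18),file=(310,281,42)).items():
    q=reg(u,v,r)[0];q=q[q[:,2]>.008];q=q[q[:,2]<.05];print(n,np.round(q.min(0),3),np.round(q.max(0),3))
```

```text
jarA [0.4401 0.0732] 0.02131679654121399 0.08820249851210482
jarB [ 0.4354 -0.2357] 0.021689722314476967 0.08924861795893801
r1 [0.4383 0.2309] 0.030498525127768517 0.017225821270934416
r2 [ 0.4376 -0.0706] 0.029915742576122284 0.01754288384108671
r3 [ 0.4714 -0.3707] 0.030616676434874535 0.01780401494831496
tray ((0.42537665367126465, 0.3557683825492859), (0.22704832255840302, 0.16449345648288727), 83.28184509277344)
mill deck ((0.6535847783088684, -0.006654217839241028), (0.37957099080085754, 0.1510280817747116), 85.14032745361328) 0.06002571648934951
finjar ((0.6500389575958252, -0.03255246579647064), (0.2879543602466583, 0.056908559054136276), 84.25656127929688) 0.14718208390955057 [0.65367668 0.06471648 0.13773204]
switch [ 0.6184 -0.163   0.1308] [ 0.603018   -0.17436607  0.10528258] [ 0.6613476  -0.12643297  0.13846521]
loupe [ 0.506 -0.298  0.023] [ 0.546 -0.26   0.036]
pliers [0.326 0.056 0.008] [0.419 0.196 0.045]
comp [0.331 0.25  0.008] [0.397 0.335 0.028]
dish [0.613 0.325 0.008] [0.683 0.393 0.023]
file [ 0.249 -0.246  0.008] [ 0.465 -0.025  0.05 ]
```

```bash
cat >> h.py <<'E'
psi=-0.085
def mill_R(): return R.from_euler('z',psi).as_matrix()
def tool(d,th,n=None):
    """tool R: approach a = sin(th) d - cos(th) z, d horizontal yaw angle; closing axis y horizontal perpendicular to d"""
    dv=np.array([np.cos(d),np.sin(d),0]); a=np.sin(th)*dv-np.cos(th)*np.array([0,0,1.])
    y=np.cross([0,0,1.],dv); 
    return np.stack([np.cross(y,a),y,a],1)
def row(p,Rm,o=None,p0=None,R0=None):
    o=o or get_obs()
    R0=R.from_euler('xyz',o['eef_rot']).as_matrix() if R0 is None else R0
    p0=o['ee_pos'] if p0 is None else p0
    s=R0.T@(np.array(p)-p0)/.25
    Rf=Rm.copy(); rv=R.from_matrix(R0.T@Rf).as_rotvec()
    Rg=Rm@np.diag([-1,-1,1.]); rg=R.from_matrix(R0.T@Rg).as_rotvec()
    return np.round(s,3).tolist(),np.round(rv/2/np.pi,4).tolist(),'flip',np.round(rg/2/np.pi,4).tolist()
E
python3 - <<'E'
from h import *
d=np.load('top.npz');W=d['W'];f=d['f'].astype(int)
M=mill_R(); 
p=W[140:210,180:340].reshape(-1,3);c=f[140:210,180:340].reshape(-1,3)
# bearing plates & rollers: check yaw by roller tops
org=np.array([.6532,-.0116,0]); L=(p-org)@M
m=(L[:,2]>.118)&(L[:,1]>-.1); q=L[m]; print('fin jar local y range',np.percentile(q[:,1],[0,2,98,100]),'x',np.percentile(q[:,0],[1,50,99]))
g=c[m].sum(1)
for lo in np.arange(q[:,1].min(),q[:,1].max(),.007):
    k=(q[:,1]>=lo)&(q[:,1]<lo+.007)
    if k.sum(): print(round(lo,3),k.sum(),int(g[k].mean()),np.round(q[k][:,2].max(),4),np.round([q[k][:,0].min(),q[k][:,0].max()],3))
from numpy import unravel_index
p=W[205:285,80:168].reshape(-1,3);c=f[205:285,80:168].reshape(-1,3)
m=(p[:,2]>.001)&(abs(c[:,0]-c[:,2])<25)&(c.sum(1)>250)&(p[:,2]<.03)
im=(lambda s:s)(m.reshape(80,88).astype(np.uint8)); n,l,st,_=cv2.connectedComponentsWithStats(im); k=1+st[1:,4].argmax()
rc=cv2.minAreaRect(p[(l==k).ravel()][:,:2].astype(np.float32)); print('tray',rc)
# pliers & tips
E
```

```text
fin jar local y range [0.04021018 0.0405186  0.12063866 0.1227478 ] x [-0.02872826 -0.00524666  0.02673335]
0.04 80 128 0.1463 [-0.029  0.028]
0.047 59 202 0.1465 [-0.03   0.027]
0.054 58 564 0.1443 [-0.027  0.024]
0.061 56 560 0.147 [-0.027  0.023]
0.068 55 565 0.144 [-0.026  0.026]
0.075 59 562 0.1463 [-0.027  0.026]
0.082 59 562 0.143 [-0.027  0.025]
0.089 59 564 0.1436 [-0.028  0.024]
0.096 52 517 0.1438 [-0.027  0.028]
0.103 64 200 0.1472 [-0.029  0.027]
0.11 64 131 0.1472 [-0.029  0.029]
0.117 45 143 0.146 [-0.029  0.029]
tray ((0.4566849172115326, 0.37426236271858215), (0.1709306836128235, 0.12803417444229126), 77.4730453491211)
```

play_rows([
  [[0, 0, -0.6, 0, 0, 0, 1], [0, 0, -0.6, 0, 0, 0, 1], [0, 0, -0.6, 0, 0, 0, 1], [0, 0, -0.6, 0.0, 0, 0, 1], [0.3, -0.4, -0.6, 0, 0, 0, 1], [0.6, -0.6, -0.6, 0, 0, 0, 1], [0.8, -0.6, -0.6, 0, 0, 0, 1], [0.8, -0.6, -0.6, 0, 0, 0, 1], [0.8, -0.6, -0.6, 0, 0, 0, 1], [0.8, -0.6, -0.6, 0, 0, 0, 1]],
])

```text
time_s: 1.1
ee_pos: [0.3155, -0.316, 0.3744]
eef_rot: [-3.141, -0.001, 0.317]
force: [-0.3, -0.8, -0.3]
grip_width: 0.094
grip_force: 0.0
```

```bash
cat >> h.py <<'E'
org=np.array([.6525,-.0116,0.])
def mp(x,y,z): return org+mill_R()@np.array([x,y,z])
YM=np.pi/2+psi   # heading of mill +y
T30,T60=np.pi/6,np.pi/3
def log():
    o=get_obs(); open('log.txt','a').write(repr([list(map(float,o['qpos'])),list(map(float,o['ee_pos'])),list(map(float,o['eef_rot']))])+'\n'); return o
E
python3 - <<'E'
from h import *
o=log(); print(o['qpos'])
c=cam('top'); save(c,'top2')
Rl=tool(YM+np.pi,T30); g=mp(0,.082,.1134)-.005*Rl[:,2]
print(g,row(g+[0,0,.12],Rl))
E
```

```text
[-8.68547337e-01 -9.20185079e-03  1.53198522e+00  6.79043055e-04
  1.61880335e+00  3.85504210e-01]
[0.65967385 0.07259493 0.11773013] ([1.797, -1.054, 0.547], [-0.0487, -0.0736, -0.1817], 'flip', [-0.0819, 0.0542, 0.3055])
```

View pics/top2.png

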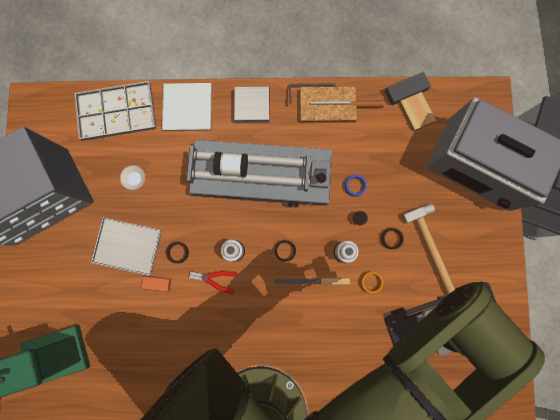

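No third fresh jar came into view when the arm moved, so there are two. Next I move to above the finished jar.

play_rows([
  [[0.2, -0.12, 0, -0.006, -0.009, -0.022, 1], [0.4, -0.24, 0, -0.012, -0.018, -0.045, 1], [0.6, -0.36, 0, -0.018, -0.027, -0.068, 1], [0.8, -0.47, 0, -0.025, -0.037, -0.09, 1], [0.95, -0.56, 0, -0.03, -0.046, -0.11, 1], [0.98, -0.66, 0.0, -0.038, -0.055, -0.136, 1], [1.0, -0.8, 0.0, -0.0487, -0.0736, -0.16, 1], [1.0, -1.0, 0.0, -0.0487, -0.0736, -0.1817, 1], [1.0, -1.0, 0.1, -0.0487, -0.0736, -0.1817, 1], [1.0, -1.0, 0.1, -0.0487, -0.0736, -0.1817, 1]],
])

```text
time_s: 2.15
ee_pos: [0.4736, -0.0045, 0.3468]
eef_rot: [-3.135, 0.525, 1.488]
force: [-0.5, -0.6, 0.5]
grip_width: 0.0939
grip_force: 0.0
```

Run:
```python
from h import *
o=log(); print(o['qpos'],o['ee_pos'],o['eef_rot'])
Rl=tool(YM+np.pi,T30); g=mp(0,.082,.1134)-.005*Rl[:,2]
print(g,row(g+[0,0,.12],Rl))
```

```text
[ 0.17130937  0.1338434   1.5183593  -0.50600799  1.63266422  0.26113348] [ 0.47362137 -0.00445719  0.34676446] [-3.13493132  0.52542012  1.48782808]
[0.65967385 0.07259493 0.11773013] ([0.538, 0.717, 0.188], [-0.0009, 0.0003, 0.0003], 'flip', [-0.0005, -0.0014, -0.4997])
```

play_rows([
  [[0.18, 0.24, 0.06, 0, 0, 0, 1], [0.36, 0.48, 0.12, 0, 0, 0, 1], [0.538, 0.717, 0.188, -0.0009, 0, 0, 1], [0.538, 0.717, 0.188, -0.0009, 0, 0, 1], [0.538, 0.717, 0.188, -0.0009, 0, 0, 1], [0.538, 0.717, 0.188, -0.0009, 0, 0, 1], [0.538, 0.717, 0.188, -0.0009, 0, 0, 1]],
])

```text
time_s: 2.85
ee_pos: [0.6615, 0.0698, 0.2412]
eef_rot: [3.137, 0.524, 1.478]
force: [-0.1, -0.1, 0.8]
grip_width: 0.0941
grip_force: 0.0
```

Run:
```python
from h import *
o=log(); print(o['qpos'],o['ee_pos'],o['eef_rot'])
c=cam('wrist'); save(c,'w1'); W=cloud(c); f=c['frame'].astype(int)
L=(W-org)@mill_R()
m=(L[...,2]>.118)&(L[...,2]<.16)&(L[...,1]>0)&(abs(L[...,0])<.045)
q=L[m]; print(m.sum(),np.percentile(q[:,1],[0,1,99,100]),np.percentile(q[:,0],[0,1,99,100]),q[:,2].max())
for lo in np.arange(.03,.13,.01):
    k=q[(q[:,1]>=lo)&(q[:,1]<lo+.01)]
    if len(k)>10:
        A=np.c_[2*k[:,0],2*k[:,2],np.ones(len(k))]; s=np.linalg.lstsq(A,(k[:,0]**2+k[:,2]**2),rcond=None)[0]; print(round(lo,3),len(k),s[:2],np.sqrt(s[2]+s[0]**2+s[1]**2))
Rl=tool(YM+np.pi,T30); g=mp(0,.082,.1134)-.005*Rl[:,2]
print(g,row(g,Rl))
```

```text
[ 0.23057921  0.66006508  1.03785008 -0.49670788  1.61441643  0.34325363] [0.66145539 0.06981927 0.24115359] [3.13696291 0.52422131 1.47812463]
6592 [0.03944566 0.04150422 0.12491091 0.12571266] [-0.02710191 -0.02495777  0.02965494  0.03190732] 0.1458031937636845
0.04 481 [0.00229204 0.1141621 ] 0.029759983511944567
0.05 650 [0.00232926 0.11442987] 0.02818889330895986
0.06 536 [0.00233119 0.11426105] 0.027747075405399876
0.07 591 [0.00226915 0.1142607 ] 0.027764695848765814
0.08 649 [0.00228685 0.11422584] 0.027753343072050456
0.09 684 [0.00230021 0.11419494] 0.027793255959023107
0.1 675 [0.0023309  0.11465665] 0.028610409152357477
0.11 913 [0.0022692  0.11507851] 0.02883603149804832
0.12 1406 [0.00228242 0.1266484 ] 0.01604496314411434
[0.65967385 0.07259493 0.11773013] ([0.258, -0.01, 0.427], [0.0004, 0.0, -0.0011], 'flip', [0.0, -0.0006, 0.4989])
```

View pics/w1.png

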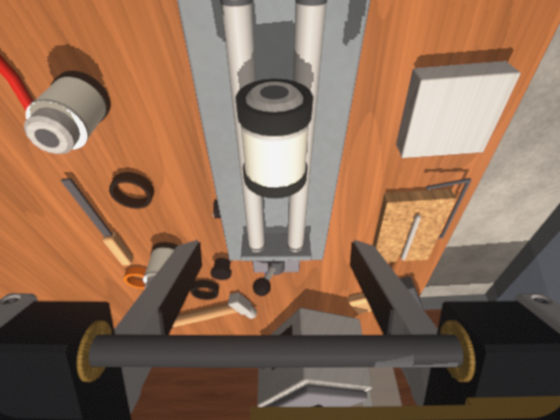

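The jar (274,140) lies square along the mill, with the lid end (ring) at the top of the picture and the foot band below. Its axis is about 2 mm off my estimate, so I correct that and descend.

```bash
echo "org=np.array([.6545,-.0110,0.])" >> h.py
python3 - <<'E'
from h import *
Rl=tool(YM+np.pi,T30); g=mp(0,.0825,.1134)-.005*Rl[:,2]
print(g,row(g,Rl))
E
```

```text
[0.6617163  0.07369312 0.11773013] ([0.262, -0.002, 0.424], [0.0004, 0.0, -0.0011], 'flip', [0.0, -0.0006, 0.4989])
```

play_rows([
  [[0.09, 0, 0.14, 0, 0, 0, 1], [0.17, 0, 0.28, 0, 0, -0.001, 1], [0.23, 0, 0.375, 0, 0, -0.001, 1], [0.262, -0.002, 0.424, 0, 0, -0.001, 1], [0.262, -0.002, 0.424, 0, 0, -0.001, 1], [0.262, -0.002, 0.424, 0, 0, -0.001, -1], [0.262, -0.002, 0.424, 0, 0, -0.001, -1], [0.262, -0.002, 0.424, 0, 0, -0.001, -1], [0.262, -0.002, 0.424, 0, 0, -0.001, -1], [0.262, -0.002, 0.424, 0, 0, -0.001, -1]],
], grip_force=40)

```text
time_s: 3.9
ee_pos: [0.6616, 0.0756, 0.1173]
eef_rot: [3.139, 0.524, 1.489]
force: [-0.6, -0.3, 0.4]
grip_width: 0.0576
grip_force: 0.0
```

Run:
```python
from h import *
o=log(); print(o['ee_pos'],o['eef_rot'],o['force'],o['grip_width'],o['grip_force'])
```

```text
[0.66162265 0.07557746 0.11730096] [3.13917985 0.52385851 1.48865929] [-0.59477184 -0.31260618  0.4139834 ] 0.05755877376865439 0.0
```

play_rows([
  [[0, 0, 0, 0, 0, 0, -1], [0, 0, 0, 0, 0, 0, -1], [0, 0, 0, 0, 0, 0, -1], [-0.02, 0, -0.035, 0, 0, 0, -1], [-0.06, 0, -0.104, 0, 0, 0, -1], [-0.12, 0, -0.208, 0, 0, 0, -1], [-0.18, 0, -0.312, 0, 0, 0, -1], [-0.24, 0, -0.416, 0, 0, 0, -1], [-0.3, 0, -0.52, 0, 0, 0, -1], [-0.3, 0, -0.52, 0, 0, 0, -1]],
])

```text
time_s: 4.9
ee_pos: [0.662, 0.0759, 0.2716]
eef_rot: [3.132, 0.522, 1.485]
force: [-0.1, 0.3, -2.8]
grip_width: 0.0554
grip_force: 40.0
```

```bash
cat >> h.py <<'E'
tc=np.array([.4567,.3743,0])
E
python3 - <<'E'
from h import *
o=log(); print(o['ee_pos'],o['eef_rot'],o['force'],o['grip_width'],o['grip_force'])
# jar in tool frame from assumption: foot centre & axis
Rl=tool(YM+np.pi,T30)
zj=Rl.T@np.array([-np.sin(psi),np.cos(psi),0]); print('zj tool',zj)
Rs=tool(YM,T60); print(Rs@zj)
for yaw in (YM,1.2,1.0,.8):
    Rs=tool(yaw,T60); p=tc+[0,0,.045+.003]-.005*Rs[:,2]
    print(yaw,p,row(p+[0,0,.2],Rs))
E
```

```text
[0.66202777 0.07586648 0.27162237] [3.13229505 0.52176913 1.48520843] [-0.07274522  0.33324958 -2.82725381] 0.05540192476752652 39.99630689620972
zj tool [ 8.66025404e-01 -1.54385958e-16 -5.00000000e-01]
[-0.07352355 -0.86289877 -0.5       ]
1.4857963267948966 [0.45633238 0.36998551 0.0505    ] ([0.997, -0.916, -0.484], [-0.3526, 0.0017, -0.3532], 'flip', [0.0012, 0.2497, 0.0011])
1.2 [0.45513094 0.37026415 0.0505    ] ([0.998, -0.921, -0.485], [-0.3212, -0.0155, -0.3221], 'flip', [-0.0119, 0.2476, 0.0498])
1.0 [0.45436042 0.37065632 0.0505    ] ([0.999, -0.924, -0.486], [-0.299, -0.0258, -0.3001], 'flip', [-0.0211, 0.2439, 0.0838])
0.8 [0.45368317 0.37119376 0.0505    ] ([1.001, -0.927, -0.487], [-0.2767, -0.0351, -0.278], 'flip', [-0.0302, 0.2384, 0.1176])
```

play_rows([
  [[0.04, -0.04, -0.02, 0, 0.01, 0, -1], [0.12, -0.11, -0.06, 0, 0.03, 0, -1], [0.22, -0.2, -0.105, 0, 0.055, 0, -1], [0.32, -0.29, -0.155, 0, 0.08, 0, -1], [0.42, -0.385, -0.2, 0, 0.105, 0, -1], [0.52, -0.48, -0.25, 0, 0.13, 0, -1], [0.62, -0.57, -0.3, 0, 0.155, 0, -1], [0.7, -0.64, -0.34, 0, 0.175, 0, -1], [0.74, -0.68, -0.36, 0, 0.185, 0, -1], [0.74, -0.68, -0.36, 0, 0.185, 0, -1]],
])

```text
time_s: 5.9
ee_pos: [0.5069, 0.2937, 0.2499]
eef_rot: [-3.139, -0.638, 1.487]
force: [1.1, 0.6, -3.6]
grip_width: 0.0552
grip_force: 40.0
```

Run:
```python
from h import *
o=log(); print(o['qpos'],o['ee_pos'],o['eef_rot'],o['force'],o['grip_width'],o['grip_force'])
Rs=tool(YM,T60); p=tc+[0,0,.045+.003]-.005*Rs[:,2]
print(p,row(p+[0,0,.1],Rs))
```

```text
[0.21255749 0.24538571 1.64798856 0.67832178 1.14105148 0.03675282] [0.50692406 0.29369103 0.24987569] [-3.1386126  -0.6378087   1.48748825] [ 1.11139542  0.61987974 -3.62097854] 0.055185743897590483 39.99698281288147
[0.45633238 0.36998551 0.0505    ] ([-0.006, -0.226, 0.491], [-0.1016, -0.001, -0.4895], 'flip', [-0.0007, 0.0652, 0.0001])
```

play_rows([
  [[0, -0.02, 0.04, 0, 0.008, 0, -1], [0, -0.06, 0.12, 0, 0.018, 0, -1], [-0.003, -0.1, 0.22, 0, 0.03, 0, -1], [-0.004, -0.15, 0.32, -0.0005, 0.045, 0, -1], [-0.005, -0.19, 0.42, -0.0007, 0.057, 0, -1], [-0.006, -0.226, 0.48, -0.0007, 0.0645, 0, -1], [-0.006, -0.226, 0.491, -0.0007, 0.0652, 0, -1], [-0.006, -0.226, 0.491, -0.0007, 0.0652, 0, -1]],
])

```text
time_s: 6.7
ee_pos: [0.4585, 0.3702, 0.1521]
eef_rot: [3.134, -1.046, 1.494]
force: [1.1, 0.3, -2.9]
grip_width: 0.0553
grip_force: 40.0
```

Run:
```python
from h import *
o=log(); print(o['qpos'],o['ee_pos'],o['eef_rot'],o['force'],o['grip_width'])
c=cam('side'); save(c,'s2'); W=cloud(c); f=c['frame'].astype(int)
m=(np.hypot(W[...,0]-tc[0],W[...,1]-tc[1])<.06)&(W[...,2]>.07)&(W[...,2]<.2); 
v,u=np.where(m); print(u.min(),u.max(),v.min(),v.max())
im=c['frame'][max(0,v.min()-60):v.max()+90,max(0,u.min()-60):u.max()+60,::-1]; cv2.imwrite('pics/s2c.png',cv2.resize(im,None,fx=3,fy=3)); print(im.shape)
Rs=tool(YM,T60); p=tc+[0,0,.045+.003]-.005*Rs[:,2]
print(row(p,Rs))
```

```text
[ 0.25649493  0.39684169  1.92114822  1.36432577  0.98425938 -0.59612756] [0.45851536 0.37015722 0.15214866] [ 3.13434442 -1.04557435  1.4938793 ] [ 1.05427475  0.30469459 -2.90148187] 0.05530252638674428
219 235 143 150
(157, 136, 3)
([-0.356, -0.012, 0.204], [-0.0002, 0.0003, -0.4992], 'flip', [0.0002, 0.0001, 0.0008])
```

View pics/s2c.png

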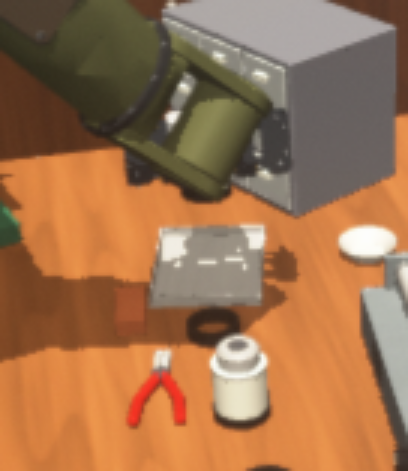

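The jar is hidden behind the wrist. Before lowering I check how low the arm hangs over ring1, the pliers and jar A.

Run:
```python
from h import *
W=np.concatenate([cloud(cam('side')).reshape(-1,3),cloud(cam('top')).reshape(-1,3)])
for y in np.arange(-.1,.45,.03):
    for x in (.36,.42,.48,.54):
        q=W[(abs(W[:,1]-y)<.015)&(abs(W[:,0]-x)<.03)&(W[:,2]>.095)]
        if len(q)>3: print(round(y,2),x,np.round(q[:,2].min(),3),np.round(q[:,2].max(),3),end=' | ')
    print()
c=cam('wrist'); W=cloud(c); save(c,'w2')
Wt=(W-get_obs()['ee_pos'])@R.from_euler('xyz',get_obs()['eef_rot']).as_matrix()
zj=np.array([.866,0,-.5])
m=(c['z_map']>0)&(np.linalg.norm(W-np.array(get_obs()['ee_pos']),axis=-1)<.075)&(abs(Wt[...,1])<.034)
q=Wt[m]; s=q@zj; print(m.sum(),'axial range',np.percentile(s,[0,2,98,100]))
```

```text
0.05 0.36 0.361 0.462 | 
0.08 0.36 0.28 0.482 | 0.08 0.42 0.249 0.389 | 
0.11 0.36 0.255 0.481 | 0.11 0.42 0.22 0.405 | 0.11 0.48 0.249 0.347 | 
0.14 0.36 0.25 0.476 | 0.14 0.42 0.221 0.404 | 0.14 0.48 0.241 0.361 | 
0.17 0.36 0.249 0.462 | 0.17 0.42 0.285 0.402 | 0.17 0.48 0.288 0.348 | 
0.2 0.36 0.368 0.384 | 0.2 0.42 0.319 0.38 | 0.2 0.48 0.225 0.337 | 
0.23 0.42 0.244 0.282 | 0.23 0.48 0.197 0.282 | 0.23 0.54 0.185 0.209 | 
0.26 0.36 0.182 0.225 | 0.26 0.42 0.176 0.268 | 0.26 0.48 0.17 0.267 | 0.26 0.54 0.175 0.244 | 
0.29 0.36 0.208 0.245 | 0.29 0.42 0.176 0.24 | 0.29 0.48 0.181 0.238 | 0.29 0.54 0.209 0.245 | 
0.32 0.36 0.22 0.234 | 0.32 0.42 0.177 0.232 | 0.32 0.48 0.181 0.228 | 0.32 0.54 0.221 0.228 | 
0.35 0.42 0.106 0.191 | 0.35 0.48 0.103 0.194 | 
0.38 0.42 0.108 0.194 | 0.38 0.48 0.118 0.194 | 
0.41 0.42 0.185 0.189 | 0.41 0.48 0.181 0.192 | 

17899 axial range [-0.04741349 -0.03515192  0.03913593  0.04336789]
```

View pics/w2.png

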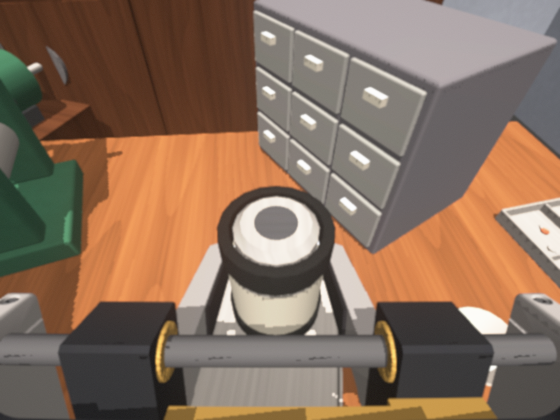

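The jar is still gripped squarely; it shows at (275,245) with its lid and ring up. The wrist clears jar A, so I lower it.

play_rows([
  [[-0.05, 0, 0.03, 0, 0, 0, -1], [-0.15, -0.005, 0.086, 0, 0, 0, -1], [-0.24, -0.01, 0.137, 0, 0, 0, -1], [-0.3, -0.01, 0.171, 0, 0, 0, -1], [-0.333, -0.01, 0.191, 0, 0, 0, -1], [-0.345, -0.01, 0.197, 0, 0, 0, -1], [-0.352, -0.01, 0.202, 0, 0, 0, -1], [-0.356, -0.01, 0.204, 0, 0, 0, -1], [-0.356, -0.01, 0.204, 0, 0, 0, -1]],
])

```text
time_s: 7.8
ee_pos: [0.4565, 0.3703, 0.0509]
eef_rot: [3.13, -1.049, 1.497]
force: [0.2, -0.1, -0.2]
grip_width: 0.0553
grip_force: 40.0
```

play_rows([
  [[-0.003, 0, 0.002, 0, 0, 0, -1], [-0.007, 0, 0.004, 0, 0, 0, -1], [-0.007, 0, 0.004, 0, 0, 0, -1], [-0.007, 0, 0.004, 0, 0, 0, -1]],
])

```text
time_s: 8.2
ee_pos: [0.4567, 0.3705, 0.0508]
eef_rot: [3.128, -1.053, 1.499]
force: [-7.4, -13.3, 23.9]
grip_width: 0.055
grip_force: 40.0
```

Contact: 24 N upward. I ease off, open and back out.

play_rows([
  [[0.005, 0, -0.003, 0, 0, 0, -1], [0.005, 0, -0.003, 0, 0, 0, -1], [0.005, 0, -0.003, 0, 0, 0, 0.2], [0.005, 0, -0.003, 0, 0, 0, 0.6], [0.005, 0, -0.003, 0, 0, 0, 1], [0.005, 0, -0.003, 0, 0, 0, 1], [0.005, 0, -0.06, 0, 0, 0, 1], [0.005, 0, -0.16, 0, 0, 0, 1], [0.0, 0, -0.3, 0, 0, 0, 1], [0.0, 0, -0.45, 0, 0, 0, 1]],
])

```text
time_s: 9.2
ee_pos: [0.4469, 0.2715, 0.1046]
eef_rot: [3.134, -1.047, 1.493]
force: [0.1, -0.3, 0.6]
grip_width: 0.0938
grip_force: 0.0
```

Run:
```python
from h import *
o=log(); print(o['qpos'],o['ee_pos'],o['eef_rot'],o['force'],o['grip_width'])
c=cam('wrist'); save(c,'w3'); W=cloud(c)
def ext(W,ctr,lo,hi,r): 
    q=W[(np.hypot(W[...,0]-ctr[0],W[...,1]-ctr[1])<r)&(W[...,2]>lo)&(W[...,2]<hi)]; return q
q=ext(W,tc,.02,.12,.05); print('jar',len(q),q.min(0),q.max(0)); t=q[q[:,2]>.08]; print(np.percentile(t[:,2],[5,50,95]),cv2.minEnclosingCircle(t[:,:2].astype(np.float32)))
```

```text
[ 0.04133091  0.44193179  2.02214648  1.31163228  1.09480754 -0.80017443] [0.44686109 0.27148971 0.10457766] [ 3.13436379 -1.04741146  1.49340579] [ 0.1309782  -0.2818828   0.63998313] 0.09377137428568322
jar 5272 [0.428058   0.34377321 0.02005006] [0.48720856 0.40377494 0.08946105]
[0.08203416 0.08580067 0.0884297 ] ((0.45813748240470886, 0.3737809956073761), 0.030376829206943512)
```

View pics/w3.png

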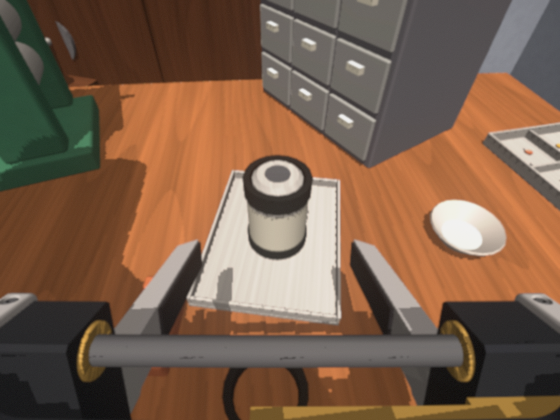

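The finished jar stands in the tray at (277,205). Now ring1: go to a vertical tool above it.

Run:
```python
from h import *
c=cam('wrist'); print(np.round(c['T_tool_cam'],3).tolist())
Rv=R.from_euler('xyz',[np.pi,0,np.pi/2]).as_matrix()
print(row([.4383,.2309,.2],Rv))
```

```text
[[-0.0, 0.958, 0.288, 0.086], [1.0, 0.0, 0.0, 0.001], [-0.0, 0.288, -0.958, -0.16], [0.0, 0.0, 0.0, 1.0]]
([0.246, -0.024, -0.326], [0.0083, -0.1667, -0.012], 'flip', [-0.2443, -0.0122, 0.4229])
```

play_rows([
  [[0.0, 0, -0.12, 0, -0.015, 0, 1], [0.05, -0.005, -0.2, 0.001, -0.035, -0.002, 1], [0.1, -0.01, -0.25, 0.003, -0.058, -0.004, 1], [0.15, -0.015, -0.29, 0.004, -0.08, -0.006, 1], [0.2, -0.02, -0.32, 0.006, -0.103, -0.008, 1], [0.246, -0.024, -0.326, 0.007, -0.126, -0.01, 1], [0.246, -0.024, -0.326, 0.0083, -0.148, -0.012, 1], [0.246, -0.024, -0.326, 0.0083, -0.1667, -0.012, 1], [0.246, -0.024, -0.326, 0.0083, -0.1667, -0.012, 1], [0.246, -0.024, -0.326, 0.0083, -0.1667, -0.012, 1]],
])

```text
time_s: 10.3
ee_pos: [0.4374, 0.2341, 0.1975]
eef_rot: [-3.138, -0.002, 1.575]
force: [-1.0, 0.9, -0.4]
grip_width: 0.0942
grip_force: 0.0
```

```bash
cat >> h.py <<'E'
Rv=R.from_euler('xyz',[np.pi,0,np.pi/2]).as_matrix()
def circ(P,r,it=3):
    from scipy.optimize import least_squares
    c0=np.median(P,0); 
    s=least_squares(lambda c:np.hypot(P[:,0]-c[0],P[:,1]-c[1])-r,(P.min(0)+P.max(0))/2,loss='soft_l1',f_scale=.002); return s.x
def ring_at(W,f,ctr):
    "ring centre from the dark top annulus"
    m=(np.hypot(W[...,0]-ctr[0],W[...,1]-ctr[1])<.045)&(W[...,2]>ctr[2]-.006)&(W[...,2]<ctr[2]+.006)&(f.sum(-1)<260)
    P=W[m][:,:2]; c,r=cv2.minEnclosingCircle(P.astype(np.float32)); return np.round(c,4),round(r,4),np.round(circ(P,.0268),4),m.sum()
def neck_at(W,ctr):
    m=(np.hypot(W[...,0]-ctr[0],W[...,1]-ctr[1])<.04)&(W[...,2]>.079)&(W[...,2]<.093)
    P=W[m][:,:2]; c,r=cv2.minEnclosingCircle(P.astype(np.float32)); return np.round(c,4),round(r,4),np.round(np.median(W[m],0),4),m.sum()
E
python3 - <<'E'
from h import *
o=log(); print(o['qpos'],o['ee_pos'],o['eef_rot'])
c=cam('wrist'); W=cloud(c); f=c['frame'].astype(int)
print(ring_at(W,f,(.4383,.2309,.018))); print(row([.4383,.2309,.0245],Rv))
try: print(neck_at(W,(.44,.073)))
except Exception as e: print(e)
E
```

```text
[0.41589502 0.20630294 1.70319823 0.00354736 1.23465376 0.41041852] [0.43743507 0.23412857 0.1975068 ] [-3.13790640e+00 -2.04485001e-03  1.57509467e+00]
(array([0.4375, 0.2311]), 0.0295, array([0.4374, 0.2315]), np.int64(814))
([-0.012, 0.005, 0.692], [-0.0006, -0.0003, 0.0005], 'flip', [0.0005, -0.0009, -0.4995])
(array([0.4405, 0.0944]), 0.006, array([0.441 , 0.0947, 0.0802]), np.int64(17))
```

play_rows([
  [[-0.011, 0, 0.15, -0.0006, 0, 0, 1], [-0.011, 0, 0.33, -0.0006, 0, 0, 1], [-0.011, 0, 0.5, -0.0006, 0, 0, 1], [-0.011, 0, 0.62, -0.0006, 0, 0, 1], [-0.011, 0, 0.69, -0.0006, 0, 0, 1], [-0.011, 0, 0.69, -0.0006, 0, 0, 1], [-0.011, 0, 0.69, -0.0006, 0, 0, -1], [-0.011, 0, 0.69, -0.0006, 0, 0, -1], [-0.011, 0, 0.69, -0.0006, 0, 0, -1], [-0.011, 0, 0.69, -0.0006, 0, 0, -1]],
], grip_force=30)

```text
time_s: 11.35
ee_pos: [0.4378, 0.2311, 0.0263]
eef_rot: [3.139, -0.001, 1.574]
force: [-0.8, 0.4, 0.2]
grip_width: 0.0656
grip_force: 0.0
```

play_rows([
  [[0, 0, 0, 0, 0, 0, -1], [0, 0, 0, 0, 0, 0, -1], [0, 0, 0, 0, 0, 0, -1], [0, 0, -0.1, 0, 0, 0, -1], [0, 0, -0.25, 0, 0, 0, -1], [0, 0, -0.42, 0, 0, 0, -1], [-0.05, 0, -0.5, 0, 0, 0, -1], [-0.2, 0, -0.5, 0, 0, 0, -1], [-0.3, 0, -0.5, 0, 0, 0, -1], [-0.3, 0, -0.5, 0, 0, 0, -1]],
])

```text
time_s: 12.35
ee_pos: [0.4375, 0.1541, 0.1507]
eef_rot: [3.14, 0.0, 1.572]
force: [0.3, -0.9, -0.5]
grip_width: 0.0584
grip_force: 29.9
```

Run:
```python
from h import *
o=log(); print(o['ee_pos'],o['eef_rot'],o['grip_width'])
c=cam('wrist'); W=cloud(c); f=c['frame'].astype(int); save(c,'w4')
e=o['ee_pos']; print(ring_at(W,f,(e[0],e[1],e[2]-.006)))
print(neck_at(W,(.44,.073)))
```

```text
[0.43745505 0.15408705 0.1507058 ] [3.14024812e+00 3.25166897e-04 1.57164396e+00] 0.05844856113546828
(array([0.4383, 0.1561]), 0.0315, array([0.4383, 0.1546]), np.int64(3041))
(array([0.4406, 0.0734]), 0.0221, array([0.4406, 0.0725, 0.0844]), np.int64(1315))
```

View pics/w4.png

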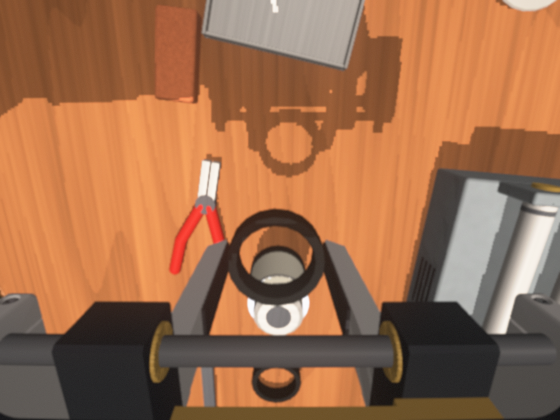

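The ring is held at (277,255); jar A is below it at (277,305) and ring2 at (276,380). I refine the ring's offset from the tool.

```bash
cat >> h.py <<'E'
def held_ring(W,f,e):
    m=(np.hypot(W[...,0]-e[0],W[...,1]-e[1])<.045)&(abs(W[...,2]-e[2]+.008)<.012)&(f.sum(-1)<200)&(abs(W[...,0]-e[0])<.0285)
    z=W[m][:,2]; h,b=np.histogram(z,bins=24); zt=b[h.argmax()]+.0005
    k=m&(abs(W[...,2]-zt)<.003); P=W[k][:,:2]; print('ztop',zt-e[2],len(P),'y ext',P[:,1].min(),P[:,1].max())
    from scipy.optimize import least_squares
    s=least_squares(lambda c:np.maximum(0,abs(np.hypot(P[:,0]-c[0],P[:,1]-c[1])-.02675)-.00325),P.mean(0)); return s.x-np.array(e[:2]),s.cost
E
python3 - <<'E'
from h import *
o=get_obs(); c=cam('wrist'); W=cloud(c); f=c['frame'].astype(int)
print(held_ring(W,f,o['ee_pos']))
m=(np.hypot(W[...,0]-.44,W[...,1]-.073)<.04)&(W[...,2]>.06)
for lo in (.078,.081,.0825): 
  P=W[m&(W[...,2]>lo)]; print(lo,cv2.minEnclosingCircle(P[:,:2].astype(np.float32)),np.percentile(P[:,2],[50,99]))
P=W[m&(abs(W[...,2]-.065)<.004)]; print('shoulder',cv2.minEnclosingCircle(P[:,:2].astype(np.float32)))
E
```

```text
ztop -0.007528478577872616 2545 y ext 0.12660627080938203 0.1841407268644895
(array([ 7.74222127e-04, -3.98265584e-05]), np.float64(2.3526230274022707e-06))
0.078 ((0.4405618906021118, 0.07277768850326538), 0.02224280871450901) [0.08448763 0.08605407]
0.081 ((0.4406041204929352, 0.07324879616498947), 0.02179003320634365) [0.08451662 0.08606829]
0.0825 ((0.4403267204761505, 0.07359481602907181), 0.020564254373311996) [0.08459178 0.08607292]
shoulder ((0.44067224860191345, 0.07300285995006561), 0.028326040133833885)
```

play_rows([
  [[-0.06, 0.002, 0, 0, 0, 0, -1], [-0.16, 0.006, 0, 0, 0, 0, -1], [-0.26, 0.009, 0, 0, 0, 0, -1], [-0.325, 0.009, 0, 0, 0, 0, -1], [-0.325, 0.009, 0.05, 0, 0, 0, -1], [-0.325, 0.009, 0.11, 0, 0, 0, -1], [-0.325, 0.009, 0.131, 0, 0, 0, -1], [-0.325, 0.009, 0.131, 0, 0, 0, -1], [-0.325, 0.009, 0.131, 0, 0, 0, -1]],
])

```text
time_s: 13.35
ee_pos: [0.4403, 0.0752, 0.1182]
eef_rot: [3.14, 0.0, 1.574]
force: [-0.2, -0.4, -0.0]
grip_width: 0.0578
grip_force: 29.9
```

Run:
```python
from h import *
o=get_obs(); c=cam('wrist'); W=cloud(c); f=c['frame'].astype(int); save(c,'w5'); print(o['ee_pos'],o['eef_rot'],o['force'])
print(held_ring(W,f,o['ee_pos']))
m=(np.hypot(W[...,0]-.44,W[...,1]-.073)<.024)&(W[...,2]<.092)&(f.sum(-1)>200)
for lo in (.081,.0825): 
  P=W[m&(W[...,2]>lo)]; print(lo,cv2.minEnclosingCircle(P[:,:2].astype(np.float32)),len(P))
```

```text
[0.4402897  0.07524041 0.11817738] [3.14011436e+00 7.21956525e-05 1.57447290e+00] [-0.21799649 -0.42610447 -0.03971992]
ztop -0.007548336404876829 2449 y ext 0.04570346777648407 0.10447310044041547
(array([0.00086831, 0.00022488]), np.float64(1.0517023848857483e-06))
0.081 ((0.4408451318740845, 0.07195661216974258), 0.021744610741734505) 2274
0.0825 ((0.440896213054657, 0.07289540022611618), 0.020838823169469833) 2151
```

play_rows([
  [[-0.009, 0, 0, 0, 0, 0, -1], [-0.009, 0, 0, 0, 0, 0, -1], [-0.009, 0, 0.03, 0, 0, 0, -1], [-0.009, 0, 0.03, 0, 0, 0, -1]],
])

```text
time_s: 13.8
ee_pos: [0.4396, 0.0725, 0.1094]
eef_rot: [-3.141, 0.0, 1.574]
force: [-0.1, -0.3, -1.2]
grip_width: 0.0581
grip_force: 29.9
```

play_rows([
  [[0, 0, 0.012, 0, 0, 0, -1], [0, 0, 0.024, 0, 0, 0, -1], [0, 0, 0.028, 0, 0, 0, -1], [0, 0, 0.028, 0, 0, 0, -1]],
])

```text
time_s: 14.2
ee_pos: [0.44, 0.0725, 0.1031]
eef_rot: [3.141, 0.0, 1.574]
force: [0.1, 0.2, 0.9]
grip_width: 0.0586
grip_force: 29.9
```

The ring is past the bevel with no load. Continue down.

play_rows([
  [[0, 0, 0.014, 0, 0, 0, -1], [0, 0, 0.028, 0, 0, 0, -1], [0, 0, 0.042, 0, 0, 0, -1], [0, 0, 0.049, 0, 0, 0, -1], [0, 0, 0.049, 0, 0, 0, -1]],
])

```text
time_s: 14.7
ee_pos: [0.4399, 0.0725, 0.0907]
eef_rot: [3.141, 0.0, 1.574]
force: [0.3, -0.1, -0.4]
grip_width: 0.0582
grip_force: 29.9
```

play_rows([
  [[0, 0, 0, 0, 0, 0, 1], [0, 0, 0, 0, 0, 0, 1], [0, 0, 0, 0, 0, 0, 1], [0, 0, -0.05, 0, 0, 0, 1], [0, 0, -0.2, 0, 0, 0, 1], [0, 0, -0.3, 0, 0, 0, 1], [0, 0, -0.3, 0, 0, 0, 1]],
])

```text
time_s: 15.4
ee_pos: [0.4413, 0.0727, 0.1691]
eef_rot: [3.135, -0.0, 1.574]
force: [-0.5, -0.8, 0.5]
grip_width: 0.0945
grip_force: 0.0
```

Run:
```python
from h import *
o=get_obs(); c=cam('wrist'); W=cloud(c); f=c['frame'].astype(int); save(c,'w6'); print(o['ee_pos'])
m=(np.hypot(W[...,0]-.44,W[...,1]-.073)<.036)&(W[...,2]>.06)
P=W[m&(f.sum(-1)<200)]; print('dark z',np.percentile(P[:,2],[5,25,50,75,95,99])); t=P[P[:,2]>.078]; print(cv2.minEnclosingCircle(t[:,:2].astype(np.float32)))
A=np.c_[t[:,:2]-t[:,:2].mean(0),np.ones(len(t))]; print('tilt',np.linalg.lstsq(A,t[:,2],rcond=None)[0])
P=W[m&(f.sum(-1)>300)]; print('bright top',np.percentile(P[:,2],[50,95])); print(cv2.minEnclosingCircle(P[P[:,2]>.081][:,:2].astype(np.float32)))
# ring2, jarB, ring3 from top (wrist: ring2)
print('ring2',ring_at(W,f,(.4376,-.0706,.018)))
c=cam('top'); W=cloud(c); f=c['frame'].astype(int)
for p in ((.4376,-.0706,.018),(.4714,-.3707,.018)):
    try: print('top ring',ring_at(W,f,p))
    except Exception as e: print(e)
```

```text
[0.44133518 0.07267772 0.16909713]
dark z [0.07714025 0.08223742 0.26034153 0.2625358  0.26374323 0.26437405]
((0.4406239688396454, 0.07714154571294785), 0.03338652849197388)
tilt [-0.04033279  3.52847749  0.18038228]
bright top [0.08450343 0.26494216]
((0.4432835876941681, 0.0736156776547432), 0.032656773924827576)
ring2 (array([ 0.4392, -0.0695]), 0.0303, array([ 0.4391, -0.0678]), np.int64(819))
top ring (array([ 0.4374, -0.0706]), 0.0298, array([ 0.4376, -0.0704]), np.int64(139))
top ring (array([ 0.4701, -0.3704]), 0.0303, array([ 0.4703, -0.3701]), np.int64(146))
```

Ring1 is seated: its top is at 82 mm. Next is ring2.

play_rows([
  [[-0.1, -0.002, 0, 0, 0, 0, 1], [-0.25, -0.006, 0, 0, 0, 0, 1], [-0.4, -0.01, 0.05, 0.0008, 0, 0, 1], [-0.52, -0.012, 0.15, 0.0008, 0, 0, 1], [-0.571, -0.012, 0.28, 0.0008, 0, 0, 1], [-0.571, -0.012, 0.4, 0.0008, 0, 0, 1], [-0.571, -0.012, 0.51, 0.0008, 0, 0, 1], [-0.571, -0.012, 0.574, 0.0008, 0, 0, 1], [-0.571, -0.012, 0.574, 0.0008, 0, 0, 1], [-0.571, -0.012, 0.574, 0.0008, 0, 0, 1]],
])

```text
time_s: 16.5
ee_pos: [0.4367, -0.07, 0.0213]
eef_rot: [-3.135, -0.0, 1.574]
force: [0.3, 0.9, -0.3]
grip_width: 0.0937
grip_force: 0.0
```

Run:
```python
from h import *
o=get_obs(); c=cam('wrist'); W=cloud(c); f=c['frame'].astype(int); print(o['ee_pos'],o['eef_rot'],o['force'])
e=o['ee_pos']
m=(np.hypot(W[...,0]-e[0],W[...,1]-e[1])<.05)&(W[...,2]>.012)&(W[...,2]<.022)&(f.sum(-1)<200)&(abs(W[...,0]-e[0])<.031)
P=W[m][:,:2].astype(np.float32); print(len(P),P.min(0),P.max(0),cv2.minEnclosingCircle(P))
```

```text
[ 0.43668698 -0.07004789  0.02126728] [-3.13524113e+00 -4.58022814e-04  1.57374334e+00] [ 0.30580389  0.94324682 -0.34619263]
3030 [ 0.41008818 -0.09929575] [ 0.46751553 -0.04045323] ((0.43910133838653564, -0.06982763856649399), 0.029581664130091667)
```

play_rows([
  [[0, 0.005, -0.01, -0.001, 0, 0, 1], [0, 0.005, -0.01, -0.001, 0, 0, -1], [0, 0.005, -0.01, -0.001, 0, 0, -1], [0, 0.005, -0.01, -0.001, 0, 0, -1], [0, 0.005, -0.01, -0.001, 0, 0, -1], [0, 0.005, -0.01, -0.001, 0, 0, -1], [0, 0.005, -0.01, -0.001, 0, 0, -1], [0, 0.005, -0.01, -0.001, 0, 0, -1], [0, 0.005, -0.1, -0.001, 0, 0, -1], [0, 0.005, -0.25, -0.001, 0, 0, -1]],
])

```text
time_s: 17.55
ee_pos: [0.4379, -0.07, 0.0842]
eef_rot: [-3.14, -0.001, 1.574]
force: [0.6, 0.2, -0.1]
grip_width: 0.06
grip_force: 30.0
```

play_rows([
  [[-0.05, 0, -0.12, 0, 0, 0, -1], [-0.15, 0, -0.25, 0, 0, 0, -1], [-0.27, 0, -0.26, 0, 0, 0, -1], [-0.33, 0, -0.26, 0, 0, 0, -1], [-0.33, 0, -0.26, 0, 0, 0, -1], [-0.33, 0, -0.26, 0, 0, 0, -1], [-0.33, 0, -0.26, 0, 0, 0, -1]],
])

```text
time_s: 18.25
ee_pos: [0.4391, -0.1519, 0.1498]
eef_rot: [3.14, -0.0, 1.574]
force: [0.3, 0.1, -0.0]
grip_width: 0.0599
grip_force: 30.0
```

```bash
cat > m.py <<'E'
from h import *
import sys
ctr=np.array(eval(sys.argv[1]))
for i in range(2):
    o=get_obs(); c=cam('wrist'); W=cloud(c); f=c['frame'].astype(int); e=o['ee_pos']; print(e,o['eef_rot'],o['force'],o['grip_width'])
    d,_=held_ring(W,f,e); print(d)
    m=(np.hypot(W[...,0]-ctr[0],W[...,1]-ctr[1])<.026)&(W[...,2]<.09)&(f.sum(-1)>150)
    for lo in (.08,.081,.0825): 
        P=W[m&(W[...,2]>lo)]; s,r=cv2.minEnclosingCircle(P[:,:2].astype(np.float32)); print(lo,np.round(s,4),round(r,4),len(P),'shift world',np.round(np.array(s)-e[:2]-d,4))
E
python3 m.py "(.4354,-.2357)"
```

```text
[ 0.43909562 -0.15194948  0.14981891] [ 3.13968908e+00 -1.76570826e-04  1.57442617e+00] [ 0.31072042  0.07265797 -0.01418666] 0.059905918930434364
ztop -0.006503236135052132 2522 y ext -0.1799368884676242 -0.12248600827785586
[0.00081364 0.00051957]
0.08 [ 0.434  -0.2358] 0.0222 1383 shift world [-0.0059 -0.0844]
0.081 [ 0.434  -0.2352] 0.0216 1338 shift world [-0.0059 -0.0838]
0.0825 [ 0.4343 -0.2348] 0.0205 1225 shift world [-0.0056 -0.0833]
[ 0.43914713 -0.15193155  0.14986712] [ 3.13961035e+00 -7.88647211e-05  1.57471680e+00] [ 0.87008508 -0.4859318  -0.84441439] 0.05985727237935332
ztop -0.006561699990860509 2532 y ext -0.18030909860541627 -0.12231800913847812
[0.00080283 0.0005094 ]
0.08 [ 0.4339 -0.2355] 0.0221 1378 shift world [-0.006  -0.0841]
0.081 [ 0.4343 -0.2353] 0.0217 1331 shift world [-0.0057 -0.0839]
0.0825 [ 0.4341 -0.2351] 0.0205 1225 shift world [-0.0059 -0.0836]
```

play_rows([
  [[-0.06, -0.005, 0, 0, 0, 0, -1], [-0.16, -0.01, 0, 0, 0, 0, -1], [-0.27, -0.02, 0, 0, 0, 0, -1], [-0.335, -0.025, 0, 0, 0, 0, -1], [-0.335, -0.025, 0.05, 0, 0, 0, -1], [-0.335, -0.025, 0.12, 0, 0, 0, -1], [-0.335, -0.025, 0.14, 0, 0, 0, -1], [-0.335, -0.025, 0.14, 0, 0, 0, -1], [-0.335, -0.025, 0.14, 0, 0, 0, -1], [-0.335, -0.025, 0.14, 0, 0, 0, -1]],
])

```text
time_s: 19.35
ee_pos: [0.4336, -0.2364, 0.1157]
eef_rot: [3.138, 0.001, 1.574]
force: [0.2, 0.1, 0.4]
grip_width: 0.06
grip_force: 30.0
```

```bash
python3 m.py "(.434,-.2357)"
```

```text
[ 0.43361626 -0.23636519  0.11565975] [3.13832562e+00 6.91780632e-04 1.57418598e+00] [0.21458156 0.1189166  0.37025802] 0.06004563985581284
ztop -0.006167229017122966 2384 y ext -0.2652377618153679 -0.20698230013566787
[0.00083377 0.0007097 ]
0.08 [ 0.4341 -0.2372] 0.0216 2230 shift world [-0.0003 -0.0016]
0.081 [ 0.4341 -0.2378] 0.0215 2204 shift world [-0.0004 -0.0021]
0.0825 [ 0.4338 -0.2358] 0.0208 2073 shift world [-0.0006 -0.0001]
[ 0.43356021 -0.23641041  0.11561989] [3.13835912e+00 6.66329963e-04 1.57411805e+00] [ 0.51048432  0.05077592 -0.30604516] 0.05988655805936512
ztop -0.0060456109006579994 2364 y ext -0.26525517135675114 -0.20699821016724126
[0.000849   0.00091402]
0.08 [ 0.4341 -0.2374] 0.0216 2215 shift world [-0.0003 -0.0019]
0.081 [ 0.4342 -0.2379] 0.0214 2192 shift world [-0.0002 -0.0024]
0.0825 [ 0.4341 -0.2364] 0.0206 2057 shift world [-0.0003 -0.0009]
```

Aligned within about 0.5 mm. Lower onto the neck.

play_rows([
  [[-0.001, -0.001, 0.015, 0, 0, 0, -1], [-0.001, -0.001, 0.03, 0, 0, 0, -1], [-0.001, -0.001, 0.042, 0, 0, 0, -1], [-0.001, -0.001, 0.052, 0, 0, 0, -1], [-0.001, -0.001, 0.052, 0, 0, 0, -1]],
])

```text
time_s: 19.95
ee_pos: [0.4329, -0.2367, 0.1016]
eef_rot: [3.14, -0.0, 1.574]
force: [0.4, -0.3, 0.3]
grip_width: 0.06
grip_force: 30.0
```

play_rows([
  [[0, 0, 0.014, 0, 0, 0, -1], [0, 0, 0.028, 0, 0, 0, -1], [0, 0, 0.042, 0, 0, 0, -1], [0, 0, 0.049, 0, 0, 0, -1], [0, 0, 0.049, 0, 0, 0, -1]],
])

```text
time_s: 20.45
ee_pos: [0.433, -0.2367, 0.0895]
eef_rot: [3.14, -0.0, 1.574]
force: [-0.2, -0.1, 0.4]
grip_width: 0.0599
grip_force: 30.0
```

play_rows([
  [[0, 0, 0, 0, 0, 0, 1], [0, 0, 0, 0, 0, 0, 1], [0, 0, 0, 0, 0, 0, 1], [0, 0, 0, 0, 0, 0, 1], [0, 0, -0.05, 0, 0, 0, 1], [0, 0, -0.2, 0, 0, 0, 1], [0, 0, -0.35, 0, 0, 0, 1], [0, 0, -0.35, 0, 0, 0, 1]],
])

```text
time_s: 21.25
ee_pos: [0.4345, -0.2377, 0.1828]
eef_rot: [3.132, 0.005, 1.574]
force: [-0.6, 0.1, -0.2]
grip_width: 0.0941
grip_force: 0.0
```

Run:
```python
from h import *
o=log(); c=cam('wrist'); W=cloud(c); f=c['frame'].astype(int); print(o['qpos'],o['ee_pos'],o['eef_rot'])
m=(np.hypot(W[...,0]-.4335,W[...,1]+.2362)<.036)&(W[...,2]>.06)&(W[...,2]<.1)
P=W[m&(f.sum(-1)<200)]; print('dark z',np.percentile(P[:,2],[5,25,50,75,95])); t=P[P[:,2]>.077]
s=cv2.minEnclosingCircle(t[:,:2].astype(np.float32)); print(s)
A=np.c_[t[:,:2]-t[:,:2].mean(0),np.ones(len(t))]; print('tilt',np.linalg.lstsq(A,t[:,2],rcond=None)[0])
# approach jar B: back off 100mm along -a from grasp
jb=np.array([.4335,-.2362,0]); Rs=tool(YM,T60)@np.diag([-1,-1,1.]); g=jb+[0,0,.042]-.005*Rs[:,2]; print(g,row(g-.13*Rs[:,2]+[0,0,.03],Rs))
c=cam('top'); W=cloud(c); P=W[200:310,395:470].reshape(-1,3); P=P[(P[:,2]>.01)&(P[:,2]<.06)]
for y in np.arange(-.56,-.36,.02): 
  q=P[abs(P[:,1]-y)<.01]; 
  if len(q): print(round(y,2),np.round(q.min(0),3),np.round(q.max(0),3))
```

```text
[-5.75278492e-01  2.12746821e-01  1.73168327e+00  1.30812454e-03
  1.18679215e+00 -5.78804720e-01] [ 0.43446    -0.2377367   0.18279888] [3.13224536 0.00465311 1.57381703]
dark z [0.07354497 0.08101616 0.08227206 0.08288054 0.08362146]
((0.43371716141700745, -0.23600204288959503), 0.029104109853506088)
tilt [-0.00038836  0.00785403  0.08204623]
[ 0.43313238 -0.24051449  0.0445    ] ([-0.461, -0.043, 0.164], [-0.0064, 0.167, 0.0133], 'flip', [-0.2442, -0.0093, -0.4216])
-0.54 [ 0.312 -0.538  0.018] [ 0.342 -0.53   0.028]
-0.52 [ 0.306 -0.53   0.011] [ 0.391 -0.51   0.03 ]
-0.5 [ 0.333 -0.51   0.011] [ 0.438 -0.49   0.031]
-0.48 [ 0.383 -0.49   0.011] [ 0.565 -0.47   0.031]
-0.46 [ 0.433 -0.47   0.011] [ 0.561 -0.45   0.031]
-0.44 [ 0.494 -0.45   0.011] [ 0.552 -0.43   0.03 ]
-0.42 [ 0.516 -0.43   0.022] [ 0.544 -0.41   0.03 ]
-0.4 [ 0.478 -0.409  0.011] [ 0.536 -0.39   0.03 ]
-0.38 [ 0.487 -0.389  0.011] [ 0.498 -0.378  0.026]
```

Both rings are seated. To choose a good approach heading for jar B, I fit a quick kinematic model to the logged poses.

```bash
cat > kin.py <<'E'
from h import *
from scipy.optimize import least_squares
D=[eval(l) for l in open('log.txt')]+[[[-1.3256,.30042,1.52153,0,1.32066,-.0666],[.16867,-.52328,.22394],[-3.1406,0,.3118]]]
def E(a,t): return R.from_euler(a,t).as_matrix()
LIM=np.array([[-3.03,3.03],[-.79,2.21],[.23,2.52],[-1.04,4.18],[0,3.07],[-2.55,2.55]])
def fk(q,p,full=False):
    z0,a1,L2,L3,a3,d6,s4,s6,yaw=p[:9]; s4,s6=SG
    R1=E('z',q[0]); x=np.array([0,0,z0])+R1@[a1,0,0]
    R2=R1@E('y',q[1]); x=x+R2@[0,0,L2]; el=x
    R3=R2@E('y',q[2]); x=x+R3@[a3,0,L3]; w=x
    R5=R3@E('z',s4*q[3])@E('y',q[4]); x=x+R5@[0,0,d6]
    Rt=R5@E('z',s6*q[5]+yaw)
    return (x,Rt,w) if full else (x,Rt)
best=None
for SG in ((1,1),(1,-1),(-1,1),(-1,-1)):
    def res(p):
        r=[]
        for q,x,e in D:
            X,Rt=fk(q,p); r+=list((X-x)*5); r+=list((Rt-E('xyz',e)).ravel())
        return r
    for y0 in (1.57,-1.57):
        s=least_squares(res,[.4,0,.4,.4,0,.25,0,0,y0])
        if best is None or s.cost<best[0]: best=(s.cost,s.x,SG)
cost,P,SG=best
def ik(x,Rt,seeds=40,q0=None):
    rng=np.random.default_rng(0); out=None
    for i in range(seeds):
        g=np.array(q0) if (i==0 and q0 is not None) else rng.uniform(LIM[:,0],LIM[:,1])
        s=least_squares(lambda q:np.r_[(fk(q,P)[0]-x)*5,(fk(q,P)[1]-Rt).ravel()],np.clip(g,LIM[:,0]+1e-3,LIM[:,1]-1e-3),bounds=(LIM[:,0],LIM[:,1]))
        if out is None or s.cost<out[0]-1e-9: out=(s.cost,s.x)
        if out[0]<1e-4 and q0 is not None: break
    return out
E
python3 - <<'E'
from kin import *
print(cost,SG,np.round(P,3),len(D))
jb=np.array([.4335,-.2362,0]); q0=get_obs()['qpos']
for d in (0.,.3,.6,.9,1.2,YM):
    Rs=tool(d,T60)@np.diag([-1,-1,1.]); g=jb+[0,0,.042]-.005*Rs[:,2]
    for nm,p in (('grasp',g),('back',g-.12*Rs[:,2])):
        c,q=ik(p,Rs,8,q0); print(round(d,2),nm,'%.5f'%c,np.round(q,2),np.round(fk(q,P,True)[2],2))
E
```

```text
0.20027284577067755 (1, 1) [ 0.225 -0.003  0.425  0.45   0.041  0.256 -0.378  0.     1.571] 12
0.0 grasp 0.00000 [-0.85  0.46  2.3   2.06  0.83 -1.19] [ 0.21 -0.24  0.17]
0.0 back 0.00000 [-1.16  0.17  2.45  1.64  0.92 -0.96] [ 0.1  -0.24  0.23]
0.3 grasp 0.00000 [-0.95  0.52  2.16  1.6   0.96 -1.03] [ 0.22 -0.3   0.17]
0.3 back 0.00000 [-1.23  0.33  2.21  1.29  1.12 -0.9 ] [ 0.12 -0.33  0.23]
0.6 grasp 0.00000 [-0.97  0.6   1.99  1.27  1.13 -0.95] [ 0.25 -0.36  0.17]
0.6 back 0.00000 [-1.21  0.48  1.96  1.06  1.32 -0.86] [ 0.16 -0.42  0.23]
0.9 grasp 0.00000 [-0.95  0.68  1.81  1.03  1.32 -0.92] [ 0.29 -0.41  0.17]
0.9 back 0.00000 [-1.14  0.62  1.7   0.89  1.51 -0.86] [ 0.23 -0.49  0.23]
1.2 grasp 0.00000 [-0.9   0.77  1.63  0.84  1.5  -0.94] [ 0.35 -0.45  0.17]
1.2 back 0.00000 [-1.05  0.76  1.45  0.75  1.71 -0.89] [ 0.31 -0.54  0.23]
1.49 grasp 0.00000 [-0.84  0.85  1.47  0.69  1.67 -1.  ] [ 0.41 -0.46  0.17]
1.49 back 0.00000 [-0.95  0.89  1.21  0.64  1.89 -0.94] [ 0.41 -0.56  0.23]
```

play_rows([
  [[-0.1, -0.01, -0.05, -0.0008, 0.02, 0.001, 1], [-0.22, -0.02, -0.05, -0.0016, 0.042, 0.003, 1], [-0.32, -0.03, -0.02, -0.0025, 0.064, 0.005, 1], [-0.4, -0.035, 0.02, -0.0033, 0.086, 0.007, 1], [-0.44, -0.04, 0.06, -0.004, 0.108, 0.0085, 1], [-0.461, -0.043, 0.1, -0.005, 0.13, 0.01, 1], [-0.461, -0.043, 0.14, -0.0064, 0.15, 0.012, 1], [-0.461, -0.043, 0.164, -0.0064, 0.167, 0.0133, 1], [-0.461, -0.043, 0.164, -0.0064, 0.167, 0.0133, 1], [-0.461, -0.043, 0.164, -0.0064, 0.167, 0.0133, 1]],
])

```text
time_s: 22.35
ee_pos: [0.4225, -0.3519, 0.1355]
eef_rot: [-3.131, -1.048, 1.477]
force: [-0.2, 0.7, -0.2]
grip_width: 0.0939
grip_force: 0.0
```

```bash
cat > jar.py <<'E'
from h import *
import sys
ctr=np.array(eval(sys.argv[1])); o=log(); c=cam('wrist'); W=cloud(c); f=c['frame'].astype(int); print(o['qpos'],o['ee_pos'],o['eef_rot'],o['force'])
save(c,'wj')
m=(np.hypot(W[...,0]-ctr[0],W[...,1]-ctr[1])<.045)&(W[...,2]>.02)&(W[...,2]<.06)&(f.sum(-1)>280)
P=W[m][:,:2]; from scipy.optimize import least_squares
s=least_squares(lambda c:np.hypot(P[:,0]-c[0],P[:,1]-c[1])-.028,ctr,loss='soft_l1',f_scale=.002); print('jar axis',s.x,len(P))
Rs=tool(YM,T60)@np.diag([-1,-1,1.]); g=np.r_[s.x,.043]-.005*Rs[:,2]; print(g,row(g,Rs)[3],row(g,Rs)[0],row(g-.05*Rs[:,2],Rs)[0])
E
python3 jar.py "(.4335,-.2362)"
```

```text
[-1.005291    0.84746315  1.19773722  0.60267867  1.96769217 -0.94362944] [ 0.42249424 -0.35190914  0.13552815] [-3.13118126 -1.04798381  1.47655466] [-0.15239647  0.72344323 -0.20894838]
jar axis [ 0.43407175 -0.2360697 ] 1198
[ 0.43370414 -0.24038419  0.0455    ] [0.0002, 0.0005, 0.4995] [-0.091, 0.007, 0.57] [-0.091, 0.007, 0.37]
```

play_rows([
  [[-0.06, 0.004, 0.05, 0, 0, 0, 1], [-0.091, 0.007, 0.15, 0, 0, 0, 1], [-0.091, 0.007, 0.28, 0, 0, 0, 1], [-0.091, 0.007, 0.4, 0, 0, 0, 1], [-0.091, 0.007, 0.5, 0, 0, 0, 1], [-0.091, 0.007, 0.57, 0, 0, 0, 1], [-0.091, 0.007, 0.57, 0, 0, 0, 1], [-0.091, 0.007, 0.57, 0, 0, 0, -1], [-0.091, 0.007, 0.57, 0, 0, 0, -1], [-0.091, 0.007, 0.57, 0, 0, 0, -1]],
], grip_force=40)

```text
time_s: 23.4
ee_pos: [0.4336, -0.2411, 0.046]
eef_rot: [-3.135, -1.049, 1.479]
force: [0.2, 0.0, -0.1]
grip_width: 0.0737
grip_force: 0.0
```

play_rows([
  [[0, 0, 0, 0, 0, 0, -1], [0, 0, 0, 0, 0, 0, -1], [0, 0, 0, 0, 0, 0, -1], [0, 0, 0, 0, 0, 0, -1], [0.02, 0, -0.01, 0, 0, 0, -1]],
])

```text
time_s: 23.9
ee_pos: [0.4333, -0.2398, 0.0507]
eef_rot: [-3.131, -1.05, 1.476]
force: [-0.2, 0.3, -2.9]
grip_width: 0.0557
grip_force: 40.0
```

Run:
```python
from h import *
o=log(); print(o['ee_pos'],o['eef_rot'],o['grip_width'],o['force'])
Rs=tool(YM,T60)@np.diag([-1,-1,1.]); 
Rl=tool(YM+np.pi,T30)
yb=-.015  # jar B centre (z_j=42mm) local mill y
g=mp(0,yb,.1134)-.005*Rl[:,2]; print(g); print(row([.5,-.2,.3],Rl)[:2]); print(row(g+[0,0,.1],Rl)[:2])
```

```text
[ 0.43328263 -0.23976564  0.0506962 ] [-3.1307481  -1.05016054  1.47602053] 0.05569679846338649 [-0.23436478  0.33341745 -2.92452387]
[ 0.65343878 -0.02345487  0.11773013]
([0.956, 0.247, -0.339], [-0.0009, -0.2505, -0.0003])
([1.05, 0.8, 0.479], [-0.0009, -0.2505, -0.0003])
```

Jar B is held (2.9 N). Carry it to the mill, turning it to lie along the rollers.

play_rows([
  [[0.1, 0, -0.06, 0, 0, 0, -1], [0.25, 0.01, -0.14, 0, -0.01, 0, -1], [0.4, 0.04, -0.2, 0, -0.03, 0, -1], [0.52, 0.07, -0.24, 0, -0.055, 0, -1], [0.63, 0.11, -0.28, 0, -0.08, 0, -1], [0.74, 0.15, -0.31, 0, -0.105, 0, -1], [0.84, 0.2, -0.33, 0, -0.13, 0, -1], [0.93, 0.24, -0.339, 0, -0.152, 0, -1], [0.956, 0.247, -0.339, -0.0009, -0.165, 0, -1], [0.956, 0.247, -0.339, -0.0009, -0.165, 0, -1]],
])

```text
time_s: 24.9
ee_pos: [0.5005, -0.1979, 0.302]
eef_rot: [3.139, -0.01, 1.486]
force: [0.0, 0.3, -3.4]
grip_width: 0.0559
grip_force: 40.0
```

Run:
```python
from h import *
o=log(); print(o['qpos'],o['ee_pos'],o['eef_rot'],o['grip_width'],o['force'])
Rl=tool(YM+np.pi,T30)
g=mp(0,-.02,.1134)-.005*Rl[:,2]; print(g); print(row(g+[0,0,.12],Rl)[:2])
```

```text
[-0.4495309   0.22599733  1.43483897  0.01077865  1.48192001 -0.36591691] [ 0.5005226  -0.19785366  0.30201995] [ 3.13884295 -0.01044248  1.48623373] 0.05589885523317986 [ 0.03683242  0.30159368 -3.41969732]
[ 0.65301429 -0.02843682  0.11773013]
([0.724, 0.55, 0.266], [0.0004, -0.085, -0.0])
```

play_rows([
  [[0.04, 0.03, 0, 0, -0.005, 0, -1], [0.13, 0.1, 0, 0, -0.016, 0, -1], [0.26, 0.2, 0.02, 0, -0.03, 0, -1], [0.39, 0.3, 0.08, 0, -0.045, 0, -1], [0.52, 0.4, 0.15, 0, -0.06, 0, -1], [0.64, 0.49, 0.22, 0, -0.075, 0, -1], [0.71, 0.54, 0.26, 0.0004, -0.084, 0, -1], [0.724, 0.55, 0.266, 0.0004, -0.085, 0, -1], [0.724, 0.55, 0.266, 0.0004, -0.085, 0, -1], [0.724, 0.55, 0.266, 0.0004, -0.085, 0, -1]],
])

```text
time_s: 25.9
ee_pos: [0.6525, -0.0324, 0.2366]
eef_rot: [-3.138, 0.519, 1.482]
force: [-0.2, -0.4, -2.4]
grip_width: 0.0554
grip_force: 40.0
```

```bash
cat > lie.py <<'E'
from h import *
import sys
y=float(sys.argv[1]); o=log(); print(o['qpos'],o['ee_pos'],o['eef_rot'],o['grip_width'],o['force'])
c=cam('wrist'); W=cloud(c); f=c['frame'].astype(int); save(c,'wl'); e=o['ee_pos']
L=(W-org)@mill_R(); Le=(e-org)@mill_R()
q=L[(np.abs(L-Le)<[.034,.065,.04]).all(-1)&(f.sum(-1)>280)]
print('Le',Le,len(q))
from scipy.optimize import least_squares
# cylinder: axis x=a+b*dy, z=c+d*dy
def r(p): 
    dy=q[:,1]-Le[1]; return np.hypot(q[:,0]-p[0]-p[1]*dy,q[:,2]-p[2]-p[3]*dy)-.028
s=least_squares(r,[Le[0],0,Le[2]-.004,0],loss='soft_l1',f_scale=.001); print('axis x,slope,z,slope',np.round(s.x,4),s.cost)
m=(np.abs(L-Le)<[.034,.075,.045]).all(-1); print('y range',np.percentile(L[m][:,1],[0,1,99,100]))
Rl=tool(YM+np.pi,T30)
g=mp(0,y,.1134)-.005*Rl[:,2]; print(row(g,Rl)[:2])
E
python3 lie.py -.02
```

```text
[ 0.08295145  0.59082608  1.15565658 -0.51157326  1.50566999  0.23565373] [ 0.6525429  -0.03237067  0.23655741] [-3.1384567   0.51941024  1.48182673] 0.05540078540238045 [-0.15954052 -0.35660793 -2.39580293]
Le [-1.35713253e-04 -2.14596658e-02  2.36557413e-01] 8133
axis x,slope,z,slope [-0.0015 -0.1846  0.232  -0.0806] 0.04326026006894926
y range [-0.06676693 -0.05771331  0.01837701  0.01912679]
([0.251, 0.001, 0.406], [-0.0007, -0.0006, -0.0007])
```

```bash
sed -i 's/\[.034,.065,.04\]/[.021,.05,.04]/; s/>280)\]/>330)\&(L[...,2]>Le[2]+.005)]/' lie.py; python3 lie.py -.02; cp pics/wl.png pics/wl2.png
```

```text
[ 0.08284436  0.59015019  1.15564364 -0.51196021  1.50561768  0.2358975 ] [ 0.65256153 -0.0325233   0.23704576] [-3.13950404  0.51965597  1.48108079] 0.05521664645146361 [ 0.13074736  0.35494394 -2.8359868 ]
Le [-1.04188379e-04 -2.16101634e-02  2.37045760e-01] 4832
axis x,slope,z,slope [ 0.0006 -0.0214  0.2314 -0.1761] 0.008905665361197277
y range [-0.06724117 -0.05793697  0.01823649  0.01925319]
([0.252, 0.001, 0.407], [-0.0006, -0.0006, -0.0007])
```

View pics/wl2.png

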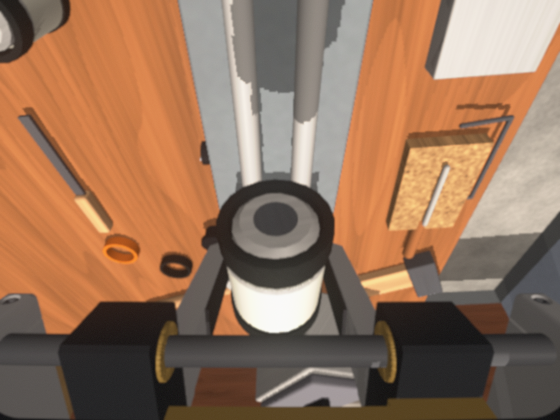

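The jar is held at (277,260) with the ring on. The height slope in the fit looks off, so I check the jar's tilt by slices.

Run:
```python
from h import *
o=get_obs(); c=cam('wrist'); W=cloud(c); f=c['frame'].astype(int); e=o['ee_pos']
L=(W-org)@mill_R(); Le=(e-org)@mill_R(); D=L-Le
for y in np.arange(-.05,.05,.006):
    m=(abs(D[...,1]-y)<.003)&(abs(D[...,0])<.006)&(D[...,2]>-.04)&(D[...,2]<.05)
    if m.sum()>3: print(round(y,3),m.sum(),np.round(np.percentile(D[m][:,2],[5,50,95]),4),int(f[m].sum(-1).mean()))
```

```text
-0.032 114 [0.0234 0.0241 0.0256] 506
-0.026 80 [0.0232 0.0238 0.0244] 745
-0.02 93 [0.0233 0.0238 0.0244] 745
-0.014 100 [0.0233 0.0239 0.0245] 745
-0.008 104 [0.0233 0.0239 0.0244] 745
-0.002 115 [0.0232 0.0239 0.0244] 746
0.004 125 [0.0233 0.0239 0.0245] 746
0.01 138 [0.0231 0.0239 0.0245] 744
0.016 140 [0.0232 0.0241 0.0247] 664
0.022 139 [0.0237 0.0245 0.0252] 287
0.028 179 [0.0238 0.0245 0.0252] 186
0.034 597 [-0.029   0.0181  0.0249] 232
0.04 1802 [-0.0294  0.0018  0.0222] 261
```

Level. Lower it.

play_rows([
  [[0.04, 0, 0.065, 0, 0, 0, -1], [0.11, 0.001, 0.18, -0.0006, 0, -0.0007, -1], [0.18, 0.001, 0.29, -0.0006, 0, -0.0007, -1], [0.222, 0.001, 0.358, -0.0006, -0.0006, -0.0007, -1], [0.235, 0.001, 0.379, -0.0006, -0.0006, -0.0007, -1], [0.243, 0.001, 0.392, -0.0006, -0.0006, -0.0007, -1], [0.248, 0.001, 0.4, -0.0006, -0.0006, -0.0007, -1], [0.25, 0.001, 0.404, -0.0006, -0.0006, -0.0007, -1], [0.25, 0.001, 0.404, -0.0006, -0.0006, -0.0007, -1]],
])

```text
time_s: 26.95
ee_pos: [0.6536, -0.027, 0.1184]
eef_rot: [3.141, 0.525, 1.488]
force: [-0.5, 0.1, -3.3]
grip_width: 0.0551
grip_force: 40.0
```

play_rows([
  [[0.002, 0, 0.0035, 0, 0, 0, -1], [0.002, 0, 0.0035, 0, 0, 0, -1], [0.002, 0, 0.0035, 0, 0, 0, -1]],
])

```text
time_s: 27.25
ee_pos: [0.6536, -0.0268, 0.1174]
eef_rot: [3.142, 0.525, 1.488]
force: [-2.1, 2.6, 3.4]
grip_width: 0.0552
grip_force: 40.0
```

play_rows([
  [[0.001, 0, 0.001, 0, 0, 0, -1], [0.001, 0, 0.001, 0, 0, 0, 0.1], [0.001, 0, 0.001, 0, 0, 0, 0.5], [0.001, 0, 0.001, 0, 0, 0, 1], [0.001, 0, 0.001, 0, 0, 0, 1], [0.001, 0, 0.001, 0, 0, 0, 1], [0, 0, -0.06, 0, 0, 0, 1], [0, 0, -0.2, 0, 0, 0, 1], [0, 0, -0.36, 0, 0, 0, 1], [0, 0, -0.48, 0, 0, 0, 1]],
])

```text
time_s: 28.25
ee_pos: [0.6586, 0.0345, 0.2239]
eef_rot: [3.14, 0.524, 1.488]
force: [-0.2, -0.4, 0.5]
grip_width: 0.0941
grip_force: 0.0
```

```bash
cat > chk.py <<'E'
from h import *
c=cam('top'); W=cloud(c); f=c['frame'].astype(int); save(c,'topc')
L=(W-org)@mill_R(); m=(L[...,2]>.118)&(L[...,2]<.16)&(abs(L[...,0])<.04)&(L[...,1]>-.112)&(L[...,1]<.185)
q=L[m]
for y in np.arange(-.11,.19,.008):
    k=(abs(q[:,1]-y)<.004)
    if k.sum()>8: print(round(y,3),k.sum(),np.round([q[k][:,0].min(),q[k][:,0].max(),np.percentile(q[k][:,2],95)],4),int(f[m][k].sum(-1).mean()))
E
python3 chk.py
python3 - <<'E'
from h import *
o=log(); print(o['qpos'],o['ee_pos'],o['eef_rot'])
from h import *
Rs=tool(YM,T60)@np.diag([-1,-1,1.]); g=np.array([.4398,.073,.043])-.005*Rs[:,2]
print(row(g-.12*Rs[:,2]+[0,0,.03],Rs)[:2])
E
```

```text
-0.062 17 [-0.0287  0.0256  0.1446] 161
-0.054 71 [-0.0311  0.0248  0.1446] 142
-0.046 66 [-0.029   0.0234  0.1427] 409
-0.038 66 [-0.0288  0.0255  0.1422] 608
-0.03 65 [-0.0277  0.0247  0.1414] 611
-0.022 65 [-0.0282  0.0233  0.1411] 607
-0.014 63 [-0.0282  0.0222  0.141 ] 611
-0.006 61 [-0.0274  0.0215  0.1414] 616
0.002 71 [-0.0283  0.0253  0.1407] 477
0.01 71 [-0.0302  0.027   0.1442] 138
0.018 71 [-0.0306  0.0261  0.1423] 138
[ 0.18425832  0.63741786  1.10310835 -0.50425542  1.54766142  0.3165265 ] [0.65961805 0.03652549 0.22812533] [3.13384018 0.52233613 1.48618627]
([-0.129, -0.892, 0.495], [0.001, 0.2498, 0.001])
```

Jar B lies properly on the rollers: its y runs from -64 to +21 mm in the mill frame, and its top is at about 143 mm. Now jar A.

play_rows([
  [[-0.03, -0.08, 0, 0, 0.02, 0, 1], [-0.06, -0.2, 0.02, 0, 0.043, 0, 1], [-0.1, -0.34, 0.05, 0, 0.066, 0, 1], [-0.15, -0.48, 0.08, 0, 0.089, 0, 1], [-0.2, -0.62, 0.11, 0, 0.112, 0, 1], [-0.25, -0.75, 0.14, 0, 0.135, 0, 1], [-0.29, -0.85, 0.17, 0, 0.158, 0, 1], [-0.31, -0.892, 0.18, 0, 0.181, 0, 1], [-0.31, -0.892, 0.18, 0.001, 0.204, 0.001, 1], [-0.31, -0.892, 0.18, 0.001, 0.227, 0.001, 1]],
])

```text
time_s: 29.3
ee_pos: [0.429, -0.0386, 0.2222]
eef_rot: [-3.135, -0.906, 1.478]
force: [-0.4, 0.0, -0.6]
grip_width: 0.0938
grip_force: 0.0
```

Run:
```python
from h import *
o=log(); print(o['qpos'],o['ee_pos'],o['eef_rot'])
Rs=tool(YM,T60)@np.diag([-1,-1,1.]); g=np.array([.4398,.073,.043])-.005*Rs[:,2]
print(row(g-.12*Rs[:,2]+[0,0,.02],Rs)[:2])
```

```text
[-0.59710942  0.24683614  1.83678732  0.75705222  1.60423006 -0.70242604] [ 0.42903965 -0.03858411  0.22218183] [-3.13540519 -0.90635751  1.47761865]
([-0.295, 0.006, 0.251], [0.0001, 0.0224, -0.0008])
```

play_rows([
  [[-0.05, 0, 0.04, 0, 0.01, 0, 1], [-0.15, 0, 0.13, 0, 0.018, 0, 1], [-0.24, 0.005, 0.2, 0, 0.0224, -0.0008, 1], [-0.295, 0.006, 0.251, 0, 0.0224, -0.0008, 1], [-0.295, 0.006, 0.251, 0, 0.0224, -0.0008, 1], [-0.295, 0.006, 0.251, 0, 0.0224, -0.0008, 1]],
])

```text
time_s: 29.9
ee_pos: [0.4302, -0.0347, 0.1248]
eef_rot: [-3.136, -1.042, 1.482]
force: [-0.6, 0.3, 1.4]
grip_width: 0.0939
grip_force: 0.0
```

```bash
python3 jar.py "(.4398,.073)"
```

```text
[-0.62312038  0.4775456   1.8817606   0.83463262  1.52617982 -0.91804244] [ 0.43019535 -0.03467892  0.12475609] [-3.13646475 -1.04201798  1.48231596] [-0.59727469  0.33426189  1.38082086]
jar axis [0.44067316 0.07249789] 1302
[0.44030554 0.0681834  0.0455    ] [0.0014, 0.0004, 0.4998] [-0.066, 0.006, 0.518] [-0.067, 0.005, 0.318]
```

play_rows([
  [[-0.05, 0.004, 0.05, 0, 0.0008, 0, 1], [-0.066, 0.006, 0.14, 0, 0.0008, 0, 1], [-0.066, 0.006, 0.26, 0, 0.0008, 0, 1], [-0.066, 0.006, 0.37, 0, 0.0008, 0, 1], [-0.066, 0.006, 0.46, 0, 0.0008, 0, 1], [-0.066, 0.006, 0.518, 0, 0.0008, 0, 1], [-0.066, 0.006, 0.518, 0, 0.0008, 0, 1], [-0.066, 0.006, 0.518, 0, 0.0008, 0, -1], [-0.066, 0.006, 0.518, 0, 0.0008, 0, -1], [-0.066, 0.006, 0.518, 0, 0.0008, 0, -1]],
])

```text
time_s: 30.95
ee_pos: [0.4401, 0.0677, 0.0447]
eef_rot: [-3.136, -1.047, 1.481]
force: [-0.8, -0.7, 0.4]
grip_width: 0.0732
grip_force: 0.0
```

play_rows([
  [[0, 0, 0, 0, 0, 0, -1], [0, 0, 0, 0, 0, 0, -1], [0, 0, 0, 0, 0, 0, -1], [0, 0, 0, 0, 0, 0, -1], [0.02, 0, -0.01, 0, 0, 0, -1]],
])

```text
time_s: 31.45
ee_pos: [0.4395, 0.0688, 0.0494]
eef_rot: [-3.132, -1.047, 1.478]
force: [-0.1, -0.0, -3.8]
grip_width: 0.0554
grip_force: 40.0
```

Run:
```python
from h import *
o=log(); print(o['qpos'],o['ee_pos'],o['eef_rot'],o['grip_width'],o['force'])
Rl=tool(YM+np.pi,T30)
g=mp(0,.11,.1134)-.005*Rl[:,2]; print(g); print(row([.52,.08,.3],Rl)[:2]); print(row(g+[0,0,.12],Rl)[:2])
```

```text
[-0.42035638  0.59213785  1.9751848   1.00997879  1.30373619 -1.0051441 ] [0.43952319 0.06875854 0.04936514] [-3.13196966 -1.046881    1.47762998] 0.05538572194550477 [-0.09346457 -0.01055452 -3.79314134]
[0.66405099 0.10109384 0.11773013]
([0.905, 0.312, -0.44], [-0.0008, -0.25, -0.0002])
([0.759, 0.88, -0.202], [-0.0008, -0.25, -0.0002])
```

play_rows([
  [[0.1, 0, -0.06, 0, 0, 0, -1], [0.25, 0.01, -0.14, 0, -0.01, 0, -1], [0.4, 0.04, -0.22, 0, -0.03, 0, -1], [0.52, 0.08, -0.28, 0, -0.055, 0, -1], [0.63, 0.13, -0.33, 0, -0.08, 0, -1], [0.73, 0.18, -0.37, 0, -0.105, 0, -1], [0.82, 0.24, -0.41, 0, -0.13, 0, -1], [0.88, 0.29, -0.43, 0, -0.152, 0, -1], [0.905, 0.312, -0.44, -0.0008, -0.165, 0, -1], [0.905, 0.312, -0.44, -0.0008, -0.165, 0, -1]],
])

```text
time_s: 32.45
ee_pos: [0.5201, 0.0817, 0.3011]
eef_rot: [3.14, -0.009, 1.486]
force: [0.6, 0.1, -4.8]
grip_width: 0.0552
grip_force: 40.0
```

Run:
```python
from h import *
o=log(); print(o['ee_pos'],o['eef_rot'],o['grip_width'],o['force'])
Rl=tool(YM+np.pi,T30)
g=mp(0,.11,.1134)-.005*Rl[:,2]; print(row(g+[0,0,.12],Rl)[:2])
```

```text
[0.52010506 0.08168061 0.30106653] [ 3.14018587 -0.00861972  1.48646437] 0.05521376424570237 [ 0.57783697  0.11017665 -4.79641362]
([0.124, 0.567, 0.255], [0.0002, -0.0847, 0.0])
```

play_rows([
  [[0.01, 0.04, 0, 0, -0.008, 0, -1], [0.03, 0.12, 0.02, 0, -0.02, 0, -1], [0.05, 0.22, 0.06, 0, -0.035, 0, -1], [0.07, 0.33, 0.11, 0, -0.05, 0, -1], [0.09, 0.43, 0.17, 0, -0.065, 0, -1], [0.11, 0.52, 0.22, 0, -0.078, 0, -1], [0.124, 0.56, 0.25, 0.0002, -0.0847, 0, -1], [0.124, 0.567, 0.255, 0.0002, -0.0847, 0, -1], [0.124, 0.567, 0.255, 0.0002, -0.0847, 0, -1], [0.124, 0.567, 0.255, 0.0002, -0.0847, 0, -1]],
])

```text
time_s: 33.45
ee_pos: [0.6635, 0.0983, 0.2381]
eef_rot: [-3.141, 0.519, 1.483]
force: [-0.5, -0.4, -3.4]
grip_width: 0.0551
grip_force: 40.0
```

Run:
```python
from h import *
o=get_obs(); c=cam('wrist'); W=cloud(c); f=c['frame'].astype(int); e=o['ee_pos']; print(o['eef_rot'],o['force'],o['grip_width'])
L=(W-org)@mill_R(); Le=(e-org)@mill_R(); D=L-Le; print(Le)
for y in np.arange(-.05,.05,.006):
    m=(abs(D[...,1]-y)<.003)&(abs(D[...,0])<.006)&(D[...,2]>-.04)&(D[...,2]<.05)
    if m.sum()>3: print(round(y,3),m.sum(),np.round(np.percentile(D[m][:,2],[5,50,95]),4),int(f[m].sum(-1).mean()))
Rl=tool(YM+np.pi,T30)
g=mp(0,.11,.1134)-.005*Rl[:,2]; print(row(g,Rl)[:2])
```

```text
[-3.14136317  0.51939898  1.48253994] [-0.50362623 -0.41428686 -3.44966433] 0.05514390174477339
[-0.00027108  0.1096962   0.23807119]
-0.032 112 [0.0234 0.0245 0.0258] 414
-0.026 82 [0.0233 0.0239 0.0245] 740
-0.02 92 [0.0234 0.0239 0.0245] 740
-0.014 93 [0.0235 0.024  0.0245] 740
-0.008 110 [0.0234 0.024  0.0246] 740
-0.002 116 [0.0233 0.024  0.0245] 740
0.004 120 [0.0235 0.0241 0.0245] 740
0.01 137 [0.0235 0.0241 0.0247] 740
0.016 124 [0.0237 0.0243 0.0248] 697
0.022 156 [0.0241 0.0247 0.0253] 379
0.028 171 [0.0242 0.0247 0.0253] 183
0.034 397 [-0.0284  0.0241  0.0253] 207
0.04 2063 [-0.0295  0.0039  0.0231] 256
([0.249, 0.001, 0.413], [-0.0002, -0.0006, -0.0005])
```

play_rows([
  [[0.04, 0, 0.066, 0, 0, 0, -1], [0.11, 0.001, 0.182, -0.0002, 0, -0.0005, -1], [0.18, 0.001, 0.298, -0.0002, 0, -0.0005, -1], [0.22, 0.001, 0.365, -0.0002, -0.0006, -0.0005, -1], [0.234, 0.001, 0.388, -0.0002, -0.0006, -0.0005, -1], [0.242, 0.001, 0.401, -0.0002, -0.0006, -0.0005, -1], [0.246, 0.001, 0.408, -0.0002, -0.0006, -0.0005, -1], [0.249, 0.001, 0.412, -0.0002, -0.0006, -0.0005, -1], [0.249, 0.001, 0.412, -0.0002, -0.0006, -0.0005, -1]],
])

```text
time_s: 34.4
ee_pos: [0.6647, 0.1018, 0.118]
eef_rot: [3.141, 0.525, 1.486]
force: [0.8, 0.2, -1.1]
grip_width: 0.0555
grip_force: 40.0
```

play_rows([
  [[0.001, 0, 0.002, 0, 0, 0, -1], [0.001, 0, 0.002, 0, 0, 0, -1], [0.001, 0, 0.002, 0, 0, 0, -1]],
])

```text
time_s: 34.7
ee_pos: [0.6646, 0.102, 0.1173]
eef_rot: [3.141, 0.525, 1.487]
force: [-1.0, 4.9, 6.5]
grip_width: 0.0553
grip_force: 40.0
```

play_rows([
  [[0, 0, 0, 0, 0, 0, -1], [0, 0, 0, 0, 0, 0, 0.1], [0, 0, 0, 0, 0, 0, 0.5], [0, 0, 0, 0, 0, 0, 1], [0, 0, 0, 0, 0, 0, 1], [0, 0, 0, 0, 0, 0, 1], [0, 0, -0.06, 0, 0, 0, 1], [0, 0, -0.2, 0, 0, 0, 1], [0, 0, -0.36, 0, 0, 0, 1], [0, 0, -0.48, 0, 0, 0, 1]],
])

```text
time_s: 35.7
ee_pos: [0.6696, 0.1633, 0.2235]
eef_rot: [3.14, 0.524, 1.487]
force: [-0.0, 0.2, 0.2]
grip_width: 0.094
grip_force: 0.0
```

```bash
python3 chk.py
python3 - <<'E'
from h import *
o=log(); print(o['qpos'],o['ee_pos'],o['eef_rot'])
c=cam('side'); W=cloud(c); f=c['frame'].astype(int); save(c,'s3')
cv2.imwrite('pics/s3c.png',cv2.resize(c['frame'][140:280,180:400,::-1],None,fx=3,fy=3))
L=(W-org)@mill_R(); m=(abs(L[...,1]+.155)<.035)&(abs(L[...,0])<.06)&(L[...,2]>.105)&(f.sum(-1)<250)
q=L[m]; print('ball local',len(q),q.min(0),q.max(0),np.median(q,0))
E
```

```text
-0.062 18 [-0.0286  0.0262  0.145 ] 158
-0.054 71 [-0.0308  0.0255  0.1454] 139
-0.046 65 [-0.0294  0.0244  0.1437] 402
-0.038 68 [-0.0295  0.0263  0.1432] 592
-0.03 65 [-0.0273  0.0254  0.1422] 595
-0.022 63 [-0.0278  0.0244  0.143 ] 599
-0.014 64 [-0.0286  0.0224  0.1417] 604
-0.006 61 [-0.0274  0.0216  0.1404] 604
0.002 73 [-0.0304  0.0249  0.1414] 458
0.01 73 [-0.0304  0.0274  0.1438] 143
0.018 71 [-0.0306  0.0265  0.143 ] 143
0.074 89 [-0.0301  0.0272  0.1445] 134
0.082 66 [-0.0301  0.0281  0.1443] 322
0.09 65 [-0.0287  0.0227  0.142 ] 600
0.098 62 [-0.0293  0.0226  0.1418] 594
0.106 66 [-0.0294  0.0258  0.1423] 595
0.114 65 [-0.028   0.0246  0.1426] 597
0.122 65 [-0.0279  0.0236  0.1431] 600
0.13 67 [-0.0292  0.023   0.1416] 526
0.138 77 [-0.0294  0.0284  0.1451] 154
0.146 72 [-0.0296  0.0279  0.1447] 136
0.154 16 [-0.0297  0.0147  0.1435] 173
[ 0.35467431  0.77076255  0.88693556 -0.47542558  1.70108999  0.42763084] [0.67022523 0.16545586 0.22777002] [3.13457825 0.52168649 1.48539251]
ball local 72 [-0.03240389 -0.17273673  0.1119671 ] [-0.0088829  -0.15465203  0.13779068] [-0.02135953 -0.16495273  0.12786699]
```

View pics/s3c.png

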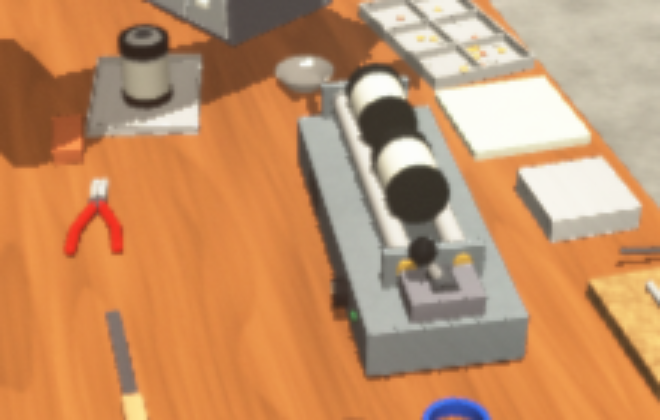

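Both jars lie on the rollers with their rings on, at (380,95) and (412,180). The finished jar stands in the tray at (145,65) and the switch ball at (423,250) still leans to off. Now the switch.

Run:
```python
from h import *
Rd=R.from_euler('xyz',[np.pi,0,np.pi/2+psi]).as_matrix()
for z in (.25,): print(mp(-.075,-.156,z),row(mp(-.075,-.156,z),Rd)[:2])
```

```text
[ 0.56652674 -0.16006946  0.25      ] ([-1.2, -0.307, 0.575], [0.001, 0.0831, 0.0003])
```

play_rows([
  [[-0.08, -0.02, -0.02, 0, 0.012, 0, -1], [-0.2, -0.05, 0.04, 0, 0.03, 0, -1], [-0.34, -0.1, 0.12, 0, 0.05, 0, -1], [-0.48, -0.15, 0.2, 0, 0.07, 0, -1], [-0.62, -0.2, 0.27, 0, 0.0831, 0, -1], [-0.76, -0.25, 0.34, 0.001, 0.0831, 0, -1], [-0.88, -0.28, 0.41, 0.001, 0.0831, 0, -1], [-0.96, -0.3, 0.45, 0.001, 0.0831, 0, -1], [-1, -0.307, 0.475, 0.001, 0.0831, 0, -1], [-1, -0.307, 0.475, 0.001, 0.0831, 0, -1]],
], grip_force=20)

```text
time_s: 36.8
ee_pos: [0.5697, -0.1076, 0.2426]
eef_rot: [-3.134, 0.003, 1.484]
force: [-0.0, 0.2, -0.0]
grip_width: 0.0177
grip_force: 0.0
```

Run:
```python
from h import *
o=log(); print(o['qpos'],o['ee_pos'],o['eef_rot'],o['grip_width'])
Rd=R.from_euler('xyz',[np.pi,0,np.pi/2+psi]).as_matrix()
for z in (.2,.127): print(row(mp(-.075,-.156,z),Rd)[:2])
```

```text
[-0.2479606   0.35772405  1.40215409 -0.00447225  1.388574   -0.15989536] [ 0.56965526 -0.10760694  0.24263798] [-3.13411949  0.00324409  1.48356873] 0.01766508284543666
([-0.21, 0.007, 0.171], [-0.0012, 0.0005, -0.0004])
([-0.209, 0.009, 0.463], [-0.0012, 0.0005, -0.0004])
```

play_rows([
  [[-0.1, 0, 0.05, -0.001, 0, 0, -1], [-0.2, 0.005, 0.12, -0.001, 0, 0, -1], [-0.209, 0.009, 0.22, -0.001, 0, 0, -1], [-0.209, 0.009, 0.33, -0.001, 0, 0, -1], [-0.209, 0.009, 0.42, -0.001, 0, 0, -1], [-0.209, 0.009, 0.463, -0.001, 0, 0, -1], [-0.209, 0.009, 0.463, -0.001, 0, 0, -1]],
])

```text
time_s: 37.5
ee_pos: [0.5667, -0.1583, 0.1259]
eef_rot: [-3.138, 0.003, 1.486]
force: [-0.2, 0.1, 0.6]
grip_width: 0.0003
grip_force: 0.0
```

Run:
```python
from h import *
o=log(); e=o['ee_pos']; print(e,o['eef_rot'],o['grip_width'],o['force']); print('Le',(e-org)@mill_R())
c=cam('wrist'); save(c,'w9'); W=cloud(c); f=c['frame'].astype(int); L=(W-org)@mill_R()
m=(abs(L[...,1]+.155)<.03)&(abs(L[...,0])<.045)&(L[...,2]>.112)&(L[...,2]<.145); q=L[m]; print('ball',len(q),np.percentile(q,[1,50,99],axis=0))
m=(abs(L[...,1]+.155)<.02)&(L[...,0]<-.05)&(L[...,2]>.1)&(L[...,2]<.13); q=L[m]; print('finger',len(q),np.percentile(q,[1,50,99],axis=0) if len(q) else '')
```

```text
[ 0.56667284 -0.15825255  0.12594861] [-3.13839806e+00  2.61848786e-03  1.48620099e+00] 0.00033213041828592806 [-0.16365038  0.09592189  0.55785737]
Le [-0.07500868 -0.15417725  0.12594861]
ball 1596 [[-0.03215654 -0.16393949  0.11973884]
 [-0.02212299 -0.15078247  0.13158817]
 [-0.00914827 -0.14284423  0.13611188]]
finger 572 [[-0.08616526 -0.14624234  0.10851834]
 [-0.07449928 -0.14438584  0.12124657]
 [-0.06231945 -0.14378611  0.1298312 ]]
```

View pics/w9.png

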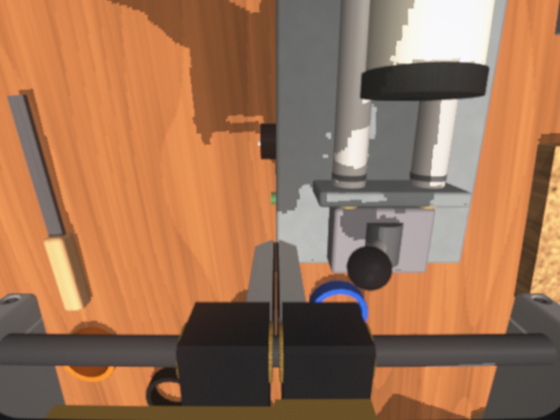

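The closed fingers at (277,270) stand beside the ball at (370,268). Push along +x.

play_rows([
  [[0, 0.06, 0, 0, 0, 0, -1], [0, 0.12, 0, 0, 0, 0, -1], [0, 0.16, 0, 0, 0, 0, -1], [0, 0.2, 0, 0, 0, 0, -1], [0, 0.24, 0, 0, 0, 0, -1], [0, 0.27, 0, 0, 0, 0, -1], [0, 0.284, 0, 0, 0, 0, -1], [0, 0.284, 0, 0, 0, 0, -1], [0, 0.284, 0, 0, 0, 0, -1]],
])

```text
time_s: 38.45
ee_pos: [0.6376, -0.1653, 0.1277]
eef_rot: [-3.141, 0.003, 1.485]
force: [-2.2, 0.9, 2.5]
grip_width: 0.0004
grip_force: 1.3
```

```bash
cat > sw.py <<'E'
from h import *
o=log(); e=o['ee_pos']; print(e,o['force']); print('Le',(e-org)@mill_R())
c=cam('wrist'); save(c,'w10'); W=cloud(c); f=c['frame'].astype(int); L=(W-org)@mill_R()
m=(abs(L[...,1]+.155)<.025)&(L[...,0]>-.045)&(L[...,0]<.06)&(L[...,2]>.108)&(L[...,2]<.145)&(f.sum(-1)<150); q=L[m]; print('ball',len(q),np.percentile(q,[1,50,99],axis=0) if len(q) else '')
E
python3 sw.py
```

```text
[ 0.63759384 -0.1652652   0.12769985] [-2.19032666  0.8672691   2.49289146]
Le [-0.00374836 -0.15514355  0.12769985]
ball 1360 [[-0.00379555 -0.16205584  0.11545977]
 [ 0.02019759 -0.14946161  0.13148318]
 [ 0.03195594 -0.14276284  0.137725  ]]
```

The ball centre is at about x = +20 mm, so the switch is nearly fully on. A small extra nudge, then withdraw.

play_rows([
  [[0, 0.006, 0, 0, 0, 0, -1], [0, 0.008, 0, 0, 0, 0, -1], [0, 0.008, 0, 0, 0, 0, -1], [0, -0.06, 0, 0, 0, 0, -1], [0, -0.16, 0, 0, 0, 0, -1], [0, -0.2, -0.1, 0, 0, 0, -1], [0, -0.2, -0.25, 0, 0, 0, -1], [0, -0.2, -0.4, 0, 0, 0, -1], [0, -0.2, -0.5, 0, 0, 0, -1], [0, -0.2, -0.5, 0, 0, 0, -1]],
])

```text
time_s: 39.5
ee_pos: [0.589, -0.1611, 0.2564]
eef_rot: [3.136, 0.005, 1.485]
force: [-0.3, 0.3, -0.6]
grip_width: 0.0007
grip_force: 0.0
```

```bash
python3 sw.py
python3 - <<'E'
from h import *
c=cam('side'); W=cloud(c); f=c['frame'].astype(int)
L=(W-org)@mill_R(); m=(abs(L[...,1]+.155)<.035)&(abs(L[...,0])<.06)&(L[...,2]>.105)&(L[...,2]<.15)&(f.sum(-1)<250)
q=L[m]; print('side ball',len(q),q.min(0),q.max(0),np.median(q,0))
E
python3 chk.py | awk 'NR%3==1'
```

```text
[ 0.5889604  -0.16107907  0.25642077] [-0.30315429  0.25846491 -0.61766961]
Le [-0.05256162 -0.15510139  0.25642077]
ball 394 [[ 0.01006827 -0.16257467  0.12359476]
 [ 0.01870786 -0.15189385  0.13158206]
 [ 0.03015376 -0.14319677  0.13563138]]
side ball 63 [ 0.0097259  -0.17134994  0.11334945] [ 0.03290701 -0.15468057  0.13642507] [ 0.0194237  -0.16544022  0.12679532]
-0.062 20 [-0.0302  0.0259  0.1439] 131
-0.038 65 [-0.0275  0.0261  0.1418] 425
-0.014 64 [-0.0287  0.0226  0.141 ] 490
0.01 72 [-0.0304  0.0271  0.1439] 117
0.082 66 [-0.03    0.0273  0.1435] 309
0.106 65 [-0.0277  0.0261  0.1416] 606
0.13 65 [-0.028   0.022   0.1427] 543
0.154 19 [-0.0279  0.022   0.1437] 168
```

The ball's x moved from about -21 mm to +21 mm, mirrored across the pivot, so the switch is on. The jars are unchanged and the arm is clear. I hand in.

```bash
python3 -c "
from station import workorder
print(workorder.hand_in())"
```

```text
the job is handed in; nothing more can be done
None
```

I handed the job in: the finished jar stands in the tray, both fresh jars lie ringed on the rollers, and the mill is switched on; hand-in returned no verdict, so the result is my own camera checks.

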